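# Hold the sprung tweezers at the marked gap

## Task

Lift the sprung tweezers with the wooden grips straight up out of their slotted rest, carry them level so that the tips are over the white board, about 10 cm above it, and squeeze them until the upright pin on one blade is in line with the pointer of the rider on the gauge bar, which marks the tip gap for the next bead; leave the rider where it is set. Keep that gap steady for a couple of seconds and finish still holding the tweezers there, so that I can slip the bead between the tips; do not knock the other things on the table.

Things in the scene. Friction and masses are not known exactly. Their poses are not given: they have to be found in the camera images.
- tweezers: Sprung steel tweezers, level in the rest, 0.1 kg, balanced 8 mm behind grip. Origin at the root of the blades; +x to the tips, +z up, +y to the blade with the gauge bar. A flat wooden tang (6 mm thick, 56 long, 38 tall, underside 30 mm below the origin) runs back from the root. Two blades (165 mm long, 14 tall, 3 thick) pivot at the root against springs: 45 mm apart at the pin when open, 2 mm when shut.
- grip (a point): Centreline point half-way between the two wooden grips and half-way up, 88 mm ahead of the root; axes as tweezers. Grips 46 mm long (x), 20 tall (z), 46 over their outer faces when open; squeezed along y. Each pushes back with 4 N open, up to 11 N at the smallest marked gap. Squeezing them by 1 mm closes the blades 1.6 mm at the pin. 70 mm above the table at the start.
- tips (a point): Point on the tweezers' centreline at the tips, 77 mm ahead of grip, half-way up; axes as tweezers.
- pin (a point): Top of the small upright steel pin (4 mm thick with a 7 mm round head, its top 19 mm above the blade's middle) on the blade on the -y side, 21 mm behind its tip.
- pointer (a point): Top of the rider's pointer, a nib 2.5 mm wide on the root side of the small dark steel block (12 x 10 x 10 mm) on the thin gauge bar, which is fixed to the +y blade near its tip and crosses to the other blade. Own y axis along the bar, away from the pin's blade. Open, the pin is on its -y side; squeezing brings them side by side, 5 to 8 mm apart along the tweezers; they never touch.
- rider (a joint): Where the rider is set: the marked gap between the blades at the pin in m, 0.008 to 0.030; it stays put by friction unless pushed.
- rest: Fixed wooden rest; origin on the table below the tweezers' root, +x to the tips. Base 225 x 90 x 8 mm, from 72 mm behind to 152 ahead. Block 36 mm wide, 61 high (67 behind to 10 ahead) with a slot 9 wide, 21 deep, closed at the ends, where the tang stands: lift 30 mm straight up to free it. A cross wall 8 thick, 84 wide, 63 high, 132 mm ahead, carries the blades.
- board: Fixed white work board 180 x 220 x 12 mm (x, y, z) with a pencilled motif; origin at the centre of its underside, on the table.
- waxpen: Bystander: wax pen with a wooden handle and a brass cup, 160 mm long, lying on the table; origin on the table under its middle.
- jar: Bystander: white jar, 56 mm across, 70 mm tall, standing; origin at the centre of its underside.

How it is judged:
By the outcome, as a careful person would: the job done as asked, in the order asked, and still so for the second after the job is handed in, while the arm keeps its last pose, push and grip.
It also fails if it takes over 42 s, if anything falls off the work surface, if the arm or the gripper's body presses on something with over 40 N, if the wrist force passes 120 N, or if a joint passes its speed limit or range.

## Robot

A 7-joint arm with a two-finger parallel gripper is mounted at the origin on the work surface. World frame = base frame: x ahead of the robot, y to its left, z up, the work surface at z = 0. Lengths are in mm, angles in degrees, forces in N, time in s.
With the tool pointing down it reaches from about 400 to 850 mm from the base axis. Payload 10.4 kg.
Tool frame: the origin (TCP) lies at the very end of the fingers, on their centre line; the grasp point (between the pads) lies 19 mm behind it; y points along the fingers, z is the direction in which the jaws open and shut, and the axes are right-handed (so a half turn about y gives the same grasp; the last joint's range is limited). The gripper opens to 85 mm and grips with 20 to 120 N. Pads are 22 mm wide; open, the fingers measure 114 mm over their backs; the gripper's body (76 mm by 85 mm) begins 54 mm behind the grasp point. The pads swing forward as they close: fully open they stand 13 mm farther back than shut.
Start: joints at [62.934, 19.034, -3.707, 83.658, 1.238, 77.344, -5.071], TCP at [271.764, -562.846, 231.338] pointing down, gripper open.
Joint ranges: [-148.97, 148.97], [-28.65, 121.19], [-84.17, 76.75], [9.2, 138.47], [-72.65, 252.65], [3.7, 117.97], [-149.18, 149.18]. Speed limits (degrees/s): [127.2, 127.2, 159.86, 159.86, 180, 180, 180].

## Interface

Orientations are given as a 3x3 rotation matrix whose columns are the frame's x, y, z axes.
In Python, from cell import ctrl, imaging gives the robot as it stands.
- The arm moves only by the tool step_arm, never from a script. Its argument "motion" is text: rows parted by semicolons, each of 6 numbers parted by spaces: the shift along the tool's x, y, z as a fraction of full scale, then the turn, a rotation vector about the tool's x, y, z as a fraction of full scale. In form: x y z rx ry rz; .... A call has 1 to 10 rows; each row shifts and turns the commanded pose from where the row before left it, along the tool's axes as they then stand; what a row does not reach is not made up. Full scale, the value 1, is 50 mm for a shift and 120 degrees for a turn. A row lasts 1/8 s, in which the tool goes at most 62.5 mm and 10.7 degrees, less where a joint would pass 70% of its speed; a pose out of reach is approached as far as the arm can. A call with a number of a shift or a turn outside -1 to 1 is refused whole. A call with a gripper value outside its range is refused whole. "jaw" is the opening, from 0 (shut) to 1 (fully open), set as the call begins (left out, the last holds). The fingers move at their own pace and stop on an object; "force" is the grip in N (left out, the last holds). Time passes only in rows, so rows that do not move let the fingers close. It gives the time, the measured TCP pose, the force and the opening at its end, in the units of the state.
- ctrl.read_state(): the state, without advancing time (a new reading comes with each control period).
- imaging.camera(name): name is "scene" or "top" or "wrist"; returns a dict with "color" (384x512x3 uint8, red, green, blue), "depth" (384x512 float32, mm along the optical axis (not along the pixel's ray), 0 where there is no reading), "fov_y" (degrees; the focal length in pixels is half the picture's height over the tangent of half this angle, whatever the lens; pixels are square), "cx", "cy" (the principal point, pixels), "R" (3x3) and "t" (3): a world point X has camera coordinates R X + t. Camera axes: x right, y down, z forward; pixel columns grow to the right and rows downward; lengths in mm; the calibration is good to about 2 mm. A picture is of the moment at which its call begins.
- ctrl.sign_off(): hands the job in, once; it reports no verdict.
The state is a dict: "clock": time; "joint_positions": joint angles; "qvel": joint speeds; "joint_efforts": joint torques, N m; "ee_pos": TCP position; "tcp_rot": TCP orientation; "wrist_force": force on the tool from outside, world axes, zero at the start; "wrist_torque": the same for the moment, N m; "opening": finger opening in mm.
Only numpy, scipy, OpenCV 4.12 (cv2) and the standard library are available. Lean on these libraries where they do the work, as an engineer would, in place of code of your own. Each camera call takes 0.05 s, during which the arm holds its last target.

## Working session

There is one attempt and no reset: what is moved stays moved. The work goes in short steps, Python scripts to look and compute and a tool call to move; the robot and the scene stay as the last step left them, time stands still between calls to the robot, and variables do not carry over. Pictures are saved under pics/ and viewed, and the job is handed in when it is done.

Besides the shell and the picture viewer there is one more tool, called after ">>>" by a JSON object that holds its "name" and its "arguments". step_arm: Moves the arm, as the interface text tells. Its arguments: {"type":"object","properties":{"motion":{"type":"string"},"jaw":{"type":"number"},"force":{"type":"number"}},"required":["motion"]}

```bash
mkdir -p pics; ls; cat > h.py <<'E'
import numpy as np, cv2, pickle
from cell import ctrl, imaging
def shot(n,tag):
    c=imaging.camera(n); pickle.dump(c,open(f'pics/{tag}.pkl','wb'))
    cv2.imwrite(f'pics/{tag}.png',cv2.cvtColor(c['color'],cv2.COLOR_RGB2BGR)); return c
def load(tag): return pickle.load(open(f'pics/{tag}.pkl','rb'))
def f(c): return c['color'].shape[0]/2/np.tan(np.radians(c['fov_y'])/2)
def pts(c):
    d=c['depth']; v,u=np.mgrid[:d.shape[0],:d.shape[1]]
    P=np.stack([(u-c['cx'])*d/f(c),(v-c['cy'])*d/f(c),d],-1)
    return (P-np.asarray(c['t']))@np.asarray(c['R'])
def atz(c,u,v,z):
    R=np.asarray(c['R']);t=np.asarray(c['t']); o=-R.T@t; r=R.T@np.array([(u-c['cx'])/f(c),(v-c['cy'])/f(c),1]); return o+r*(z-o[2])/r[2]
def proj(c,X):
    p=np.asarray(c['R'])@X+np.asarray(c['t']); return p[:2]/p[2]*f(c)+[c['cx'],c['cy']]
E
python3 - <<'E'
from h import *
for n in ['scene','top','wrist']: c=shot(n,n+'0'); print(n,c['fov_y'],f(c),-np.asarray(c['R']).T@c['t'])
s=ctrl.read_state(); print(s)
E
```

```text
pics
scene 43.9541044098959 475.7652047145811 [1061.86039892 -318.10866422 1011.19244196]
top 56.51793161447387 357.1953066148336 [467.64281807 -11.96892954 852.41045562]
wrist 64.58064084102656 303.8275980273516 [ 337.14410888 -530.01743128  372.92561072]
{'clock': 0.15, 'joint_positions': array([62.93386468, 19.06469555, -3.70821721, 83.6957688 ,  1.23868529,
       77.3410985 , -5.07133883]), 'qvel': array([-0.06258114, -0.05752933,  0.03205817, -0.14325381,  0.08747647,
       -0.01862907, -0.00809677]), 'joint_efforts': array([ 1.12449441e-03, -6.25828743e+01,  4.95585438e-02, -3.91855466e+01,
        1.63392472e-02,  7.53149972e-03,  9.77513643e-07]), 'ee_pos': array([ 271.62182647, -562.58159559,  230.68061295]), 'tcp_rot': array([[-9.00524238e-01, -5.18529857e-04,  4.34805506e-01],
       [-4.34805812e-01,  9.43284702e-04, -9.00523746e-01],
       [ 5.68030673e-05, -9.99999421e-01, -1.07491053e-03]]), 'wrist_force': array([-0.01202027, -0.29033268, -0.46815354]), 'wrist_torque': array([ 0.00627121, -0.02233129, -0.00764791]), 'opening': 85.56119945591043}
```

View pics/scene0.png

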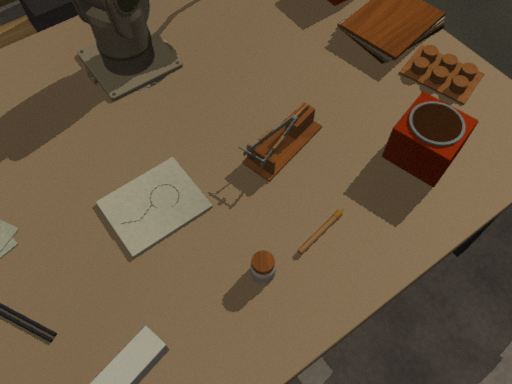

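View pics/top0.png

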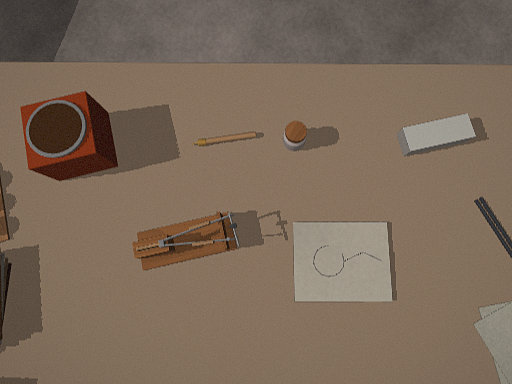

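View pics/wrist0.png

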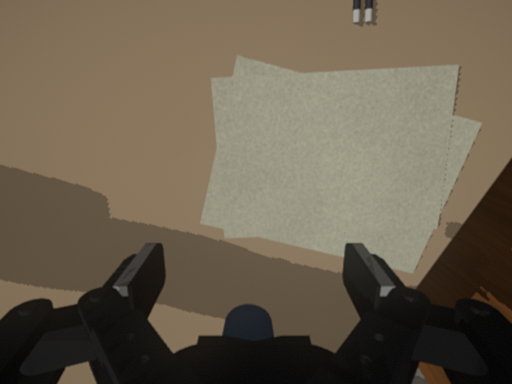

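```bash
python3 - <<'E'
from h import *
c=load('top0')
im=cv2.imread('pics/top0.png')[195:285,120:300]
cv2.imwrite('pics/top0z.png',cv2.resize(im,None,fx=4.4,fy=4.4,interpolation=cv2.INTER_CUBIC))
for u,v in [(294,222),(391,221),(392,301),(294,301)]: print(atz(c,u,v,12).round(1))
P=pts(c); 
# tall points around rest
m=np.zeros(P.shape[:2],bool); m[200:280,125:260]=1
for lo,hi in [(4,12),(50,56),(57,64),(64,72),(72,82),(82,100)]:
    q=P[m&(P[...,2]>lo)&(P[...,2]<hi)]; print(lo,hi,len(q),q.mean(0).round(1) if len(q) else '',q.min(0).round(0) if len(q) else '',q.max(0).round(0) if len(q) else '')
E
```

```text
[555.5 -79.7  12. ]
[ 561.9 -305.9   12. ]
[ 382. -299.   12.]
[377.1 -79.7  12. ]
4 12 2504 [507.1 168.8   8.4] [419.   6.   4.] [605. 321.  12.]
50 56 33 [497.3 184.7  53.2] [467.  72.  50.] [571. 269.  56.]
57 64 525 [499.5 210.3  61.6] [467.  56.  57.] [572. 282.  64.]
64 72 113 [516.9 147.3  66.8] [469.  47.  64.] [569. 278.  72.]
72 82 433 [513.5 158.   78.2] [484.  51.  72.] [566. 266.  82.]
82 100 115 [529.6  66.5  86.9] [497.  43.  82.] [567. 150.  92.]
```

View pics/top0z.png

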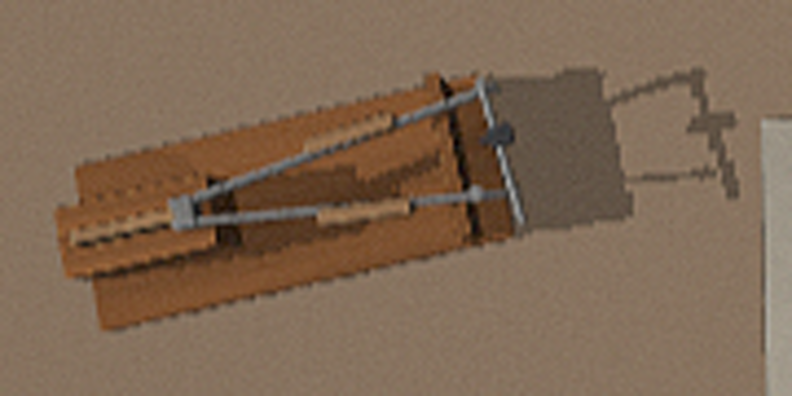

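```bash
python3 - <<'E'
from h import *
c=load('top0')
def p(u,v,z): 
    X=atz(c,u/4.4+120-.4,v/4.4+195-.4,z); print((u,v),X.round(1)); return X
r=p(181,211,78);p(75,238,68)
g1=p(348,133,80);g2=p(363,210,80)
print('gripmid',(g1+g2)/2, np.linalg.norm(g1-g2))
print('pin');pin=p(476,193,89); print('bar ends'); a=p(485,87,80);b=p(519,232,80); p(497,133,85)
print('wall top');w1=p(438,75,63);w2=p(472,243,63)
print('base');p(78,165,8);p(103,330,8);p(520,235,8)
ax=(g1+g2)/2-r; print(np.degrees(np.arctan2(ax[1],ax[0])),np.linalg.norm(ax[:2]))
w=w1-w2; print('wall normal angle',np.degrees(np.arctan2(w[1],w[0]))-90, np.linalg.norm(w))
w=a-b; print('bar',np.degrees(np.arctan2(w[1],w[0]))-90)
E
```

```text
(181, 211) [499.  212.9  78. ]
(75, 238) [485.1 267.8  68. ]
(348, 133) [538.5 132.2  80. ]
(363, 210) [501.1 122.9  80. ]
gripmid [519.82130025 127.55000371  80.        ] 38.5814121861199
pin
(476, 193) [509.9  67.   89. ]
bar ends
(485, 87) [562.5  65.3  80. ]
(519, 232) [492.   46.3  80. ]
(497, 133) [539.4  58.1  85. ]
wall top
(438, 75) [570.3  91.1  63. ]
(472, 243) [486.7  70.8  63. ]
base
(78, 165) [525.3 290.9   8. ]
(103, 330) [438.8 270.2   8. ]
(520, 235) [492.7  51.1   8. ]
-76.27486067319943 87.86490939866883
wall normal angle -76.3546989116742 86.08582368927262
bar -74.92175060803314
```

```bash
python3 - <<'E'
from h import *
c=load('wrist0'); s=ctrl.read_state(); R=s['tcp_rot'];p=s['ee_pos']
print((np.asarray(c['R'])@R).round(3)); print('cam in tool',(R.T@(-np.asarray(c['R']).T@c['t']-p)).round(1))
def pr(x): return proj(c,p+R@np.array(x)).round(0)
print('tcp',pr([0,0,0]),'grasp',pr([0,-19,0]))
for sg in (1,-1):
  print(sg,'tip',pr([sg*77,-19,0]),'pin',pr([sg*56,-38,-sg*10]),pr([sg*56,-38,sg*20]))
# hand-frame features in other cams after moving: target pose view from top/scene
T=np.array([469-18,-191+75,112.]);ax=np.array([.237,-.972,0])
for n in('top0','scene0'):
  d=load(n); X=T+56*ax+[0,0,19]; print(n,proj(d,X),np.linalg.norm(np.asarray(d['R'])@X+d['t']))
E
```

```text
[[-0.     0.     1.   ]
 [ 0.958 -0.285  0.   ]
 [ 0.285  0.958 -0.   ]]
cam in tool [ -73.2 -142.2   -1. ]
tcp [255. 248.] grasp [256. 268.]
1 tip [255. 396.] pin [234. 400.] [300. 400.]
-1 tip [256.  90.] pin [285. 153.] [198. 153.]
top0 [345.07697435 262.87966154] 738.616918704268
scene0 [148.67067298 170.40879578] 1074.0852045165332
```

```bash
cat > plan.py <<'E'
from h import *
from scipy.spatial.transform import Rotation as Ro
def plan(target,Rt,n,start=None):
    s=ctrl.read_state(); p=np.array(s['ee_pos']);R=np.array(s['tcp_rot'])
    rv=Ro.from_matrix(R.T@Rt).as_rotvec()
    rows=[]
    pc=p.copy();Rc=R.copy()
    for i in range(n):
        pn=p+(target-p)*(i+1)/n
        d=np.round(Rc.T@(pn-pc)/50,3); r=np.round(np.degrees(rv)/n/120,4)
        rows.append(' '.join(f'{x:g}' for x in [*d,*r])); pc=pc+Rc@d*50; Rc=Rc@Ro.from_rotvec(np.radians(r*120)).as_matrix()
    for i in range(0,n,10): print('; '.join(rows[i:i+10]))
def Rtool(yaw): # tweezers yaw -> tool rot, tool x = tweezers x, y down
    a=np.radians(yaw); x=np.array([np.cos(a),np.sin(a),0]);y=np.array([0,0,-1.]); return np.stack([x,y,np.cross(x,y)],1)
E
python3 -c "
from plan import *
plan(np.array([530,36,128.]),Rtool(-76.3),16)"
```

```text
-0.616 0.129 -0.533 0 -0.0406 -0; -0.659 0.129 -0.479 0 -0.0406 -0; -0.698 0.129 -0.421 0 -0.0406 -0; -0.731 0.129 -0.361 0 -0.0406 -0; -0.759 0.128 -0.297 0 -0.0406 -0; -0.781 0.129 -0.232 0 -0.0406 -0; -0.798 0.129 -0.164 0 -0.0406 -0; -0.809 0.129 -0.096 0 -0.0406 -0; -0.815 0.129 -0.027 0 -0.0406 -0; -0.813 0.129 0.042 0 -0.0406 -0
-0.808 0.129 0.112 0 -0.0406 -0; -0.794 0.129 0.179 0 -0.0406 -0; -0.777 0.129 0.246 0 -0.0406 -0; -0.753 0.128 0.312 0 -0.0406 -0; -0.724 0.129 0.374 0 -0.0406 -0; -0.69 0.129 0.434 0 -0.0406 -0
```

>>> {"name": "step_arm", "arguments": {"motion": "-0.62 0.1 -0.53 0 -0.0406 0; -0.66 0.1 -0.48 0 -0.0406 0; -0.7 0.1 -0.42 0 -0.0406 0; -0.73 0.1 -0.36 0 -0.0406 0; -0.76 0.1 -0.3 0 -0.0406 0; -0.78 0.1 -0.23 0 -0.0406 0; -0.8 0.1 -0.16 0 -0.0406 0; -0.81 0.1 -0.1 0 -0.0406 0; -0.81 0.1 -0.03 0 -0.0406 0; -0.81 0.1 0.04 0 -0.0406 0"}}

```text
clock: 1.4
ee_pos: [433.5, -187.7, 181.1]
tcp_rot: [[-0.265, -0.0, 0.964], [-0.964, -0.0, -0.265], [0.0, -1.0, 0.0]]
wrist_force: [-0.2, -0.1, 0.4]
opening: 85.6
```

```bash
python3 -c "
from plan import *
print(ctrl.read_state()['ee_pos'],ctrl.read_state()['joint_positions'])
plan(np.array([530,36,128.]),Rtool(-76.3),7)"
```

```text
[ 433.53564982 -187.70597756  181.10635641] [ 42.6815248    3.36940745 -25.42352693 108.66646306   1.56599905
  68.29666941   1.35951718]
-0.689 0.152 0.096 0 -0.0346 0; -0.681 0.151 0.147 0 -0.0346 0; -0.668 0.152 0.195 0 -0.0346 0; -0.652 0.151 0.243 0 -0.0346 0; -0.633 0.152 0.289 0 -0.0346 0; -0.611 0.152 0.335 0 -0.0346 0; -0.584 0.151 0.378 0 -0.0346 0
```

>>> {"name": "step_arm", "arguments": {"motion": "-0.69 0.15 0.1 0 -0.0346 0; -0.68 0.15 0.15 0 -0.0346 0; -0.67 0.15 0.2 0 -0.0346 0; -0.65 0.15 0.24 0 -0.0346 0; -0.63 0.15 0.29 0 -0.0346 0; -0.61 0.15 0.34 0 -0.0346 0; -0.58 0.15 0.38 0 -0.0346 0; 0 0 0 0 0 0"}}

```text
clock: 2.4
ee_pos: [531.1, 36.9, 128.1]
tcp_rot: [[0.239, -0.001, 0.971], [-0.971, 0.002, 0.239], [-0.002, -1.0, -0.001]]
wrist_force: [0.2, -0.4, 0.4]
opening: 85.3
```

```bash
python3 -c "
from plan import *
c=shot('wrist','w1');s=ctrl.read_state();print(s['ee_pos'],s['joint_positions'],s['tcp_rot'].round(3))
cv2.imwrite('pics/w1z.png',cv2.resize(cv2.imread('pics/w1.png'),None,fx=1.5,fy=1.5,interpolation=cv2.INTER_CUBIC))"
```

```text
[531.0041417   34.94998369 128.35023875] [ 24.44769507  16.16884274 -37.79705622 103.34952976  10.88236843
  64.20719447  -3.37518624] [[ 0.236 -0.001  0.972]
 [-0.972  0.     0.236]
 [-0.001 -1.    -0.001]]
```

View pics/w1z.png

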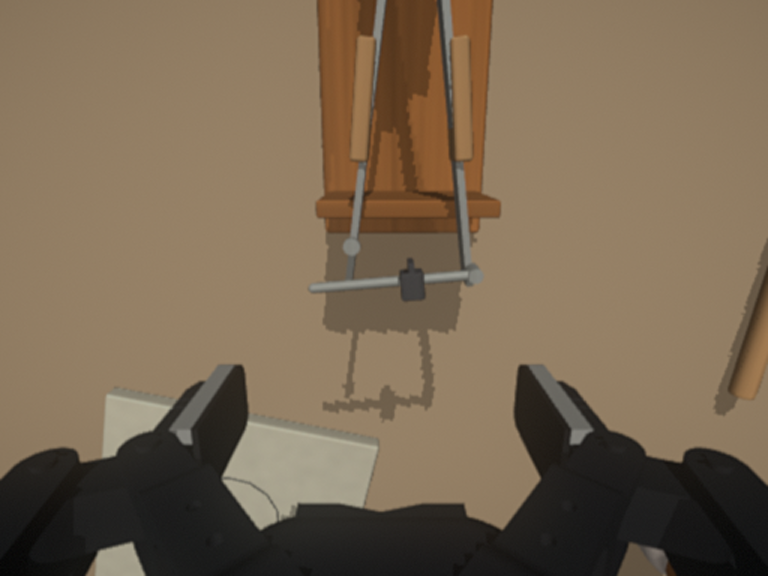

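```bash
python3 - <<'E'
from h import *
c=load('w1'); im=cv2.imread('pics/w1.png')[140:210,195:335]
cv2.imwrite('pics/w1y.png',cv2.resize(im,None,fx=5.6,fy=5.6,interpolation=cv2.INTER_CUBIC))
P=pts(c)
for u,v in [(234,164),(273,173),(273,175),(274,188),(274,192),(250,188),(295,184),(316,183),(212,192),(241,70),(307,70)]: print((u,v),P[v,u].round(1))
E
```

```text
(234, 164) [511.   70.1  89.5]
(273, 173) [536.3  68.7  81.4]
(273, 175) [536.   68.6  87.1]
(274, 188) [538.5  61.2  89. ]
(274, 192) [513.7 108.5 270.6]
(250, 188) [524.2  56.7  85.7]
(295, 184) [551.2  65.9  85. ]
(316, 183) [563.3  70.1  87.3]
(212, 192) [501.4  48.5  86.1]
(241, 70) [502.5 123.6  80.4]
(307, 70) [540.1 133.   78.9]
```

View pics/w1y.png

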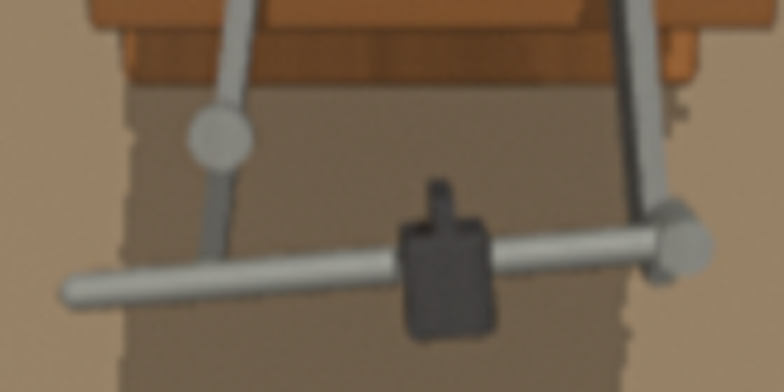

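```bash
python3 - <<'E'
from h import *
from scipy.optimize import brentq
c=load('w1')
def q(u,v,z): return atz(c,(u+.5)/5.6+195-.5,(v+.5)/5.6+140-.5,z)
pin=q(220,137,89); 
for zp in (87,89):
  ptr=q(438,183,zp); ptb=q(446,222,zp)
  a=q(75,292,86);b=q(683,248,86)
  bx=(b-a)[:2]/np.linalg.norm((b-a)[:2])
  ang=np.degrees(np.arctan2(bx[1],bx[0]))-90
  print('pin',pin.round(1),'ptr',ptr.round(1),'a',a.round(1),'b',b.round(1),'bar perp angle',ang)
  n=(ptr-ptb)[:2]; print('nib dir',np.degrees(np.arctan2(-n[1],-n[0])))
  for yaw in (-76.3,):
    x=np.array([np.cos(np.radians(yaw)),np.sin(np.radians(yaw))]);y=np.array([-x[1],x[0]])
    # root: 144 behind pin along x, center: pin y + 22.5
    for yo in (22.5,24):
      root=pin[:2]-144*x+yo*y
      t=lambda X:np.array([(X[:2]-root)@x,(X[:2]-root)@y])
      pt,pp=t(pin),t(ptr)
      print('yo',yo,'root',root.round(1),'pin',pt.round(1),'ptr',pp.round(1),'barend',t(b).round(1))
      for y0 in (1.,3.):
        pv=np.array([0,y0])
        rot=lambda X,p,f:p+np.array([[np.cos(f),-np.sin(f)],[np.sin(f),np.cos(f)]])@(X-p)
        for br in (ang-yaw,):
          def err(f):
            P=rot(pt,-pv,f);Q=rot(pp,pv,-f); by=np.radians(90+br)-f
            return (P-Q)@np.array([np.cos(by),np.sin(by)])
          f0=brentq(err,0,.2); P=rot(pt,-pv,f0);Q=rot(pp,pv,-f0)
          print('  y0',y0,'phi',np.degrees(f0).round(2),'pin disp',2*(P[1]-pt[1]),'g',45-2*(P[1]-pt[1]),'P-Q',(P-Q).round(2), 'W',46-2*(P[1]-pt[1])/1.6)
E
```

```text
pin [510.9  70.   89. ] ptr [535.4  70.3  87. ] a [498.9  48.   86. ] b [564.2  69.4  86. ] bar perp angle -71.85497466768585
nib dir -63.84140322843573
yo 22.5 root [498.7 215.2] pin [144.  -22.5] ptr [149.5   1.4] barend [157.2  29.1]
  y0 1.0 phi 4.66 pin disp 23.515533425413512 g 21.484466574586488 P-Q [-3.78  0.01] W 31.302791609116554
  y0 3.0 phi 4.66 pin disp 23.515529821488727 g 21.484470178511273 P-Q [-3.78  0.01] W 31.302793861569548
yo 24 root [500.1 215.6] pin [144. -24.] ptr [ 1.495e+02 -1.000e-01] barend [157.2  27.6]
  y0 1.0 phi 4.65 pin disp 23.52453711746334 g 21.47546288253666 P-Q [-3.54  0.01] W 31.29716430158541
  y0 3.0 phi 4.66 pin disp 23.52453301915373 g 21.47546698084627 P-Q [-3.53  0.01] W 31.29716686302892
pin [510.9  70.   89. ] ptr [535.2  70.7  89. ] a [498.9  48.   86. ] b [564.2  69.4  86. ] bar perp angle -71.85497466768585
nib dir -63.84140322843401
yo 22.5 root [498.7 215.2] pin [144.  -22.5] ptr [149.1   1.2] barend [157.2  29.1]
  y0 1.0 phi 4.64 pin disp 23.42024379252591 g 21.57975620747409 P-Q [-3.32  0.01] W 31.362347629671305
  y0 3.0 phi 4.64 pin disp 23.420240520937256 g 21.579759479062744 P-Q [-3.32  0.01] W 31.362349674414215
yo 24 root [500.1 215.6] pin [144. -24.] ptr [149.1  -0.3] barend [157.2  27.6]
  y0 1.0 phi 4.64 pin disp 23.42925087453655 g 21.57074912546345 P-Q [-3.07  0.01] W 31.35671820341466
  y0 3.0 phi 4.64 pin disp 23.429247156098555 g 21.570752843901445 P-Q [-3.07  0.01] W 31.356720527438405
```

>>> {"name": "step_arm", "arguments": {"motion": "-0.47 0 0.06 0 0 0; -0.47 0 0.06 0 0 0; -0.47 0 0.06 0 0 0; -0.46 0.2 0.06 0 0 0; 0 0.4 0 0 0 0; 0 0 0 0 0 0; 0 0 0 0 0 0"}}

```text
clock: 3.32
ee_pos: [521.3, 126.3, 98.9]
tcp_rot: [[0.232, -0.0, 0.973], [-0.973, -0.001, 0.232], [0.001, -1.0, -0.0]]
wrist_force: [0.4, 0.1, -0.2]
opening: 85.7
```

```bash
python3 - <<'E'
from plan import *
c=shot('wrist','w2');s=ctrl.read_state();print(s['ee_pos'],s['wrist_force'],s['tcp_rot'].round(3))
G=np.array([520.5,128.7,80.]); x=np.array([.2368,-.9716,0]);y=np.array([.9716,.2368,0])
im=cv2.resize(cv2.imread('pics/w2.png'),None,fx=1.5,fy=1.5,interpolation=cv2.INTER_CUBIC)
for a in (-23,23):
  for b in (-23,23):
    p=proj(c,G+a*x+b*y)*1.5; cv2.circle(im,(int(p[0]),int(p[1])),3,(255,0,255),1)
cv2.imwrite('pics/w2z.png',im)
E
```

```text
[521.45365819 126.58012646  99.14418809] [-0.0180724   0.55393896  0.8008541 ] [[ 0.233  0.     0.973]
 [-0.973 -0.     0.233]
 [ 0.    -1.     0.   ]]
```

View pics/w2z.png

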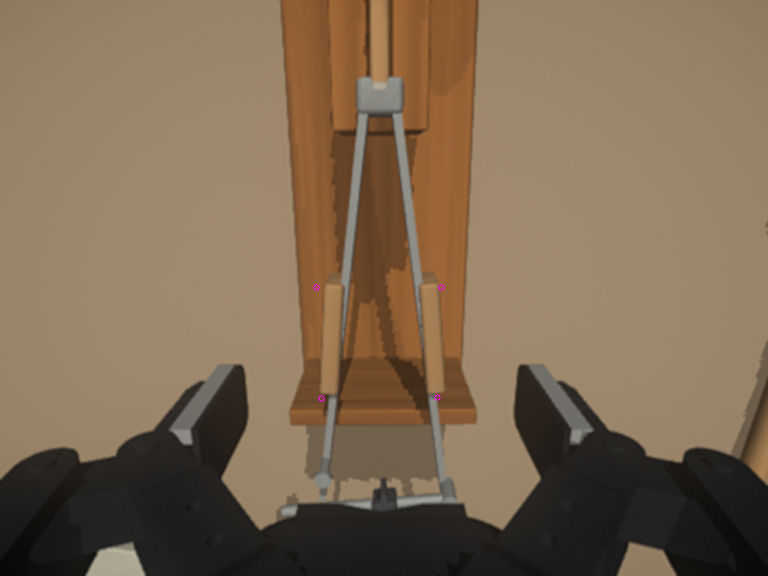

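>>> {"name": "step_arm", "arguments": {"motion": "-0.08 0.2 0.01 0 0 0; 0 0.28 0 0 0 0; 0 0.28 0 0 0 0; 0 0.28 0 0 0 0; 0 0 0 0 0 0; 0 0 0 0 0 0"}}

```text
clock: 4.12
ee_pos: [520.8, 131.9, 47.0]
tcp_rot: [[0.235, 0.0, 0.972], [-0.972, 0.0, 0.235], [-0.0, -1.0, 0.0]]
wrist_force: [0.0, 0.6, 0.5]
opening: 85.5
```

```bash
python3 - <<'E'
from plan import *
c=shot('wrist','w3');s=ctrl.read_state();print(s['ee_pos'],s['wrist_force'],s['tcp_rot'].round(3))
im=cv2.resize(cv2.imread('pics/w3.png'),None,fx=1.5,fy=1.5,interpolation=cv2.INTER_CUBIC)
cv2.imwrite('pics/w3z.png',im)
E
```

```text
[520.90572791 131.90341428  47.22306039] [-0.30615224  0.6983296   0.4740584 ] [[ 0.235  0.001  0.972]
 [-0.972  0.     0.235]
 [ 0.    -1.     0.001]]
```

View pics/w3z.png

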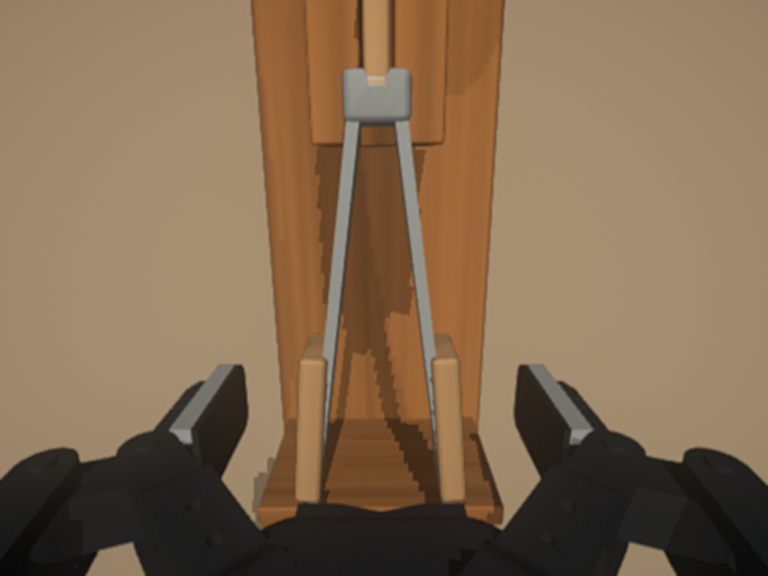

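>>> {"name": "step_arm", "arguments": {"motion": "0 0 0 0 0 0; 0 0 0 0 0 0; 0 0 0 0 0 0; 0 0 0 0 0 0; 0 0 0 0 0 0; 0 0 0 0 0 0; 0 0 0 0 0 0; 0 0 0 0 0 0", "jaw": 0.46, "force": 40}}

```text
clock: 5.18
ee_pos: [521.4, 131.6, 47.7]
tcp_rot: [[0.234, 0.002, 0.972], [-0.972, -0.0, 0.234], [0.001, -1.0, 0.002]]
wrist_force: [-0.9, -1.4, 6.3]
opening: 39.8
```

```bash
python3 - <<'E'
from plan import *
c=shot('wrist','w4');s=ctrl.read_state();print(s['ee_pos'],s['wrist_force'],s['opening'])
im=cv2.resize(cv2.imread('pics/w4.png'),None,fx=1.5,fy=1.5,interpolation=cv2.INTER_CUBIC)
cv2.imwrite('pics/w4z.png',im)
E
```

```text
[521.41208019 131.6194207   47.73383228] [-1.19909463 -1.86131588  6.31866067] 39.40030122049644
```

View pics/w4z.png

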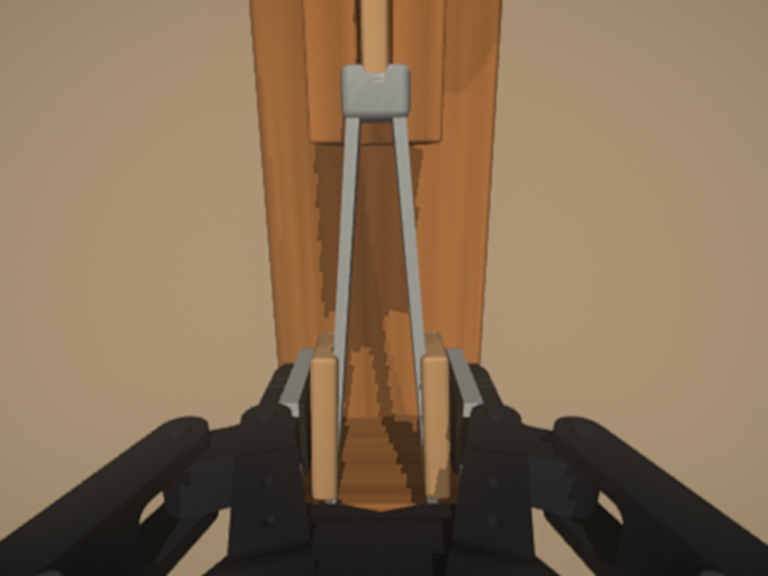

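>>> {"name": "step_arm", "arguments": {"motion": "0 -0.05 0 0 0 0; 0 -0.1 0 0 0 0; 0 -0.13 0 0 0 0; 0 -0.13 0 0 0 0; 0 -0.13 0 0 0 0; 0 -0.13 0 0 0 0; 0 -0.13 0 0 0 0; 0 -0.1 0 0 0 0; 0 -0.06 0 0 0 0; 0 0 0 0 0 0"}}

```text
clock: 6.48
ee_pos: [520.6, 131.7, 94.9]
tcp_rot: [[0.234, 0.0, 0.972], [-0.972, -0.0, 0.234], [0.0, -1.0, 0.0]]
wrist_force: [-0.6, 0.5, -1.4]
opening: 39.3
```

```bash
python3 - <<'E'
from plan import *
c=shot('wrist','w5');s=ctrl.read_state();print(s['ee_pos'],s['wrist_force'],s['opening'],s['wrist_torque'])
im=cv2.resize(cv2.imread('pics/w5.png'),None,fx=1.5,fy=1.5,interpolation=cv2.INTER_CUBIC)
cv2.imwrite('pics/w5z.png',im)
shot('scene','s5')
im=cv2.resize(cv2.imread('pics/s5.png')[60:230,80:335],None,fx=3.1,fy=3.1,interpolation=cv2.INTER_CUBIC)
cv2.imwrite('pics/s5z.png',im)
# board/tip destination
for T in [(445,-112.,95)]: plan(np.array(T),s['tcp_rot'],10)
E
```

```text
[520.54506914 131.68599124  94.74945594] [ 0.20630784  0.40357919 -0.51400761] 39.44411293533658 [-0.01640338 -0.00878693  0.02867003]
0.438 -0.001 -0.261 0 0 -0; 0.439 -0 -0.261 0 0 -0; 0.438 -0.001 -0.261 0 0 -0; 0.439 -0.001 -0.261 0 0 -0; 0.438 -0 -0.261 0 0 -0; 0.438 -0.001 -0.261 0 0 -0; 0.439 -0 -0.261 0 0 -0; 0.438 -0.001 -0.26 0 0 -0; 0.438 -0.001 -0.261 0 0 -0; 0.439 -0 -0.261 0 0 -0
```

View pics/w5z.png

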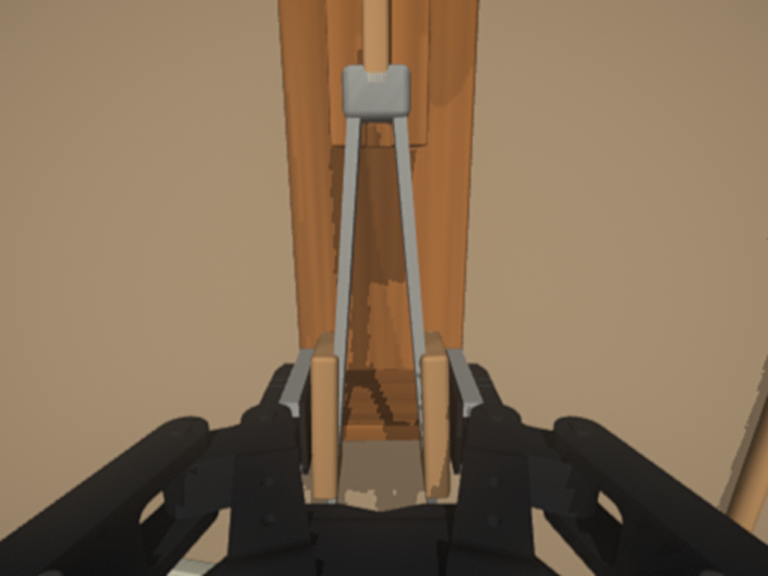

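View pics/s5z.png

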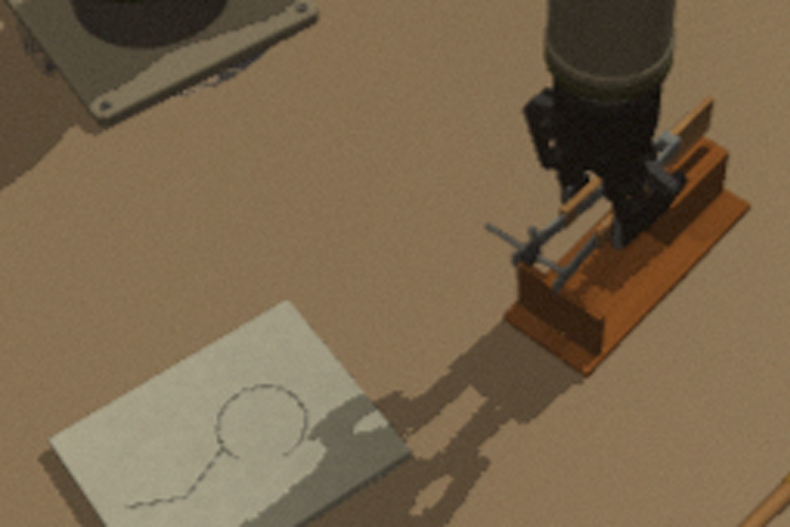

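```bash
python3 - <<'E'
from plan import *
plan(np.array([421,-175,93.]),Rtool(-15),20)
E
```

```text
0.275 0.002 -0.169 0 -0.0256 -0; 0.265 0.001 -0.183 0 -0.0256 -0; 0.255 0.002 -0.197 0 -0.0256 -0; 0.245 0.002 -0.21 0 -0.0256 -0; 0.232 0.002 -0.223 0 -0.0256 -0; 0.221 0.001 -0.236 0 -0.0256 -0; 0.207 0.002 -0.246 0 -0.0256 -0; 0.194 0.002 -0.258 0 -0.0256 -0; 0.18 0.001 -0.268 0 -0.0256 -0; 0.165 0.002 -0.276 0 -0.0256 -0
0.15 0.002 -0.286 0 -0.0256 -0; 0.135 0.001 -0.293 0 -0.0256 -0; 0.119 0.002 -0.299 0 -0.0256 -0; 0.102 0.002 -0.306 0 -0.0256 -0; 0.086 0.002 -0.311 0 -0.0256 -0; 0.069 0.001 -0.315 0 -0.0256 -0; 0.053 0.002 -0.318 0 -0.0256 -0; 0.035 0.002 -0.32 0 -0.0256 -0; 0.018 0.001 -0.322 0 -0.0256 -0; 0 0.002 -0.322 0 -0.0256 -0
```

>>> {"name": "step_arm", "arguments": {"motion": "0.14 0 -0.09 0 -0.012 0; 0.27 0 -0.17 0 -0.0256 0; 0.265 0 -0.18 0 -0.0256 0; 0.255 0 -0.2 0 -0.0256 0; 0.245 0 -0.21 0 -0.0256 0; 0.23 0 -0.22 0 -0.0256 0; 0.22 0 -0.24 0 -0.0256 0; 0.2 0 -0.25 0 -0.0256 0; 0.19 0 -0.26 0 -0.0256 0; 0.18 0 -0.27 0 -0.0256 0"}}

```text
clock: 7.82
ee_pos: [475.4, -15.2, 94.6]
tcp_rot: [[0.679, -0.0, 0.734], [-0.734, -0.0, 0.679], [-0.0, -1.0, -0.0]]
wrist_force: [-0.5, -0.8, -0.9]
opening: 39.8
```

```bash
python3 - <<'E'
from plan import *
s=ctrl.read_state();print(s['ee_pos'],s['joint_positions'].round(0),s['opening'])
plan(np.array([421,-175,93.]),Rtool(-15),10)
E
```

```text
[475.3706463  -15.17931119  94.61974507] [ 35.  12. -42. 113.   9.  58.  32.] 39.767074603490656
0.161 0.003 -0.297 0 -0.0269 -0; 0.144 0.004 -0.305 0 -0.0269 -0; 0.126 0.003 -0.313 0 -0.0269 -0; 0.109 0.003 -0.32 0 -0.0269 -0; 0.091 0.003 -0.325 0 -0.0269 -0; 0.072 0.004 -0.33 0 -0.0269 -0; 0.053 0.003 -0.333 0 -0.0269 -0; 0.035 0.003 -0.336 0 -0.0269 -0; 0.015 0.003 -0.337 0 -0.0269 -0; -0.003 0.004 -0.338 0 -0.0269 -0
```

>>> {"name": "step_arm", "arguments": {"motion": "0.16 0 -0.3 0 -0.0265 0; 0.14 0 -0.3 0 -0.0265 0; 0.13 0 -0.31 0 -0.0265 0; 0.11 0 -0.32 0 -0.0265 0; 0.09 0 -0.32 0 -0.0265 0; 0.07 0 -0.33 0 -0.0265 0; 0.05 0 -0.33 0 -0.0265 0; 0.03 0 -0.33 0 -0.0265 0; 0.02 0 -0.32 0 -0.0256 0; 0 0 -0.2 0 -0.0156 0"}}

```text
clock: 9.07
ee_pos: [422.9, -166.7, 94.6]
tcp_rot: [[0.957, -0.0, 0.291], [-0.291, -0.0, 0.957], [-0.0, -1.0, -0.0]]
wrist_force: [-0.1, -0.5, -0.4]
opening: 39.5
```

>>> {"name": "step_arm", "arguments": {"motion": "0 0 0 0 0 0; 0 0 0 0 0 0; 0 0 0 0 0 0; 0 0 0 0 0 0; 0 0 0 0 0 0; 0 0 0 0 0 0", "jaw": 0.39}}

```text
clock: 9.82
ee_pos: [423.4, -165.9, 94.8]
tcp_rot: [[0.956, 0.0, 0.292], [-0.292, -0.0, 0.956], [0.0, -1.0, -0.0]]
wrist_force: [-0.7, 1.2, -0.8]
opening: 33.4
```

```bash
python3 - <<'E'
from plan import *
for n in ('top','scene','wrist'): shot(n,n+'6')
s=ctrl.read_state();print(s['clock'],s['ee_pos'],s['opening'],s['wrist_force'],s['tcp_rot'][:,0])
X=s['ee_pos']+s['tcp_rot'][:,0]*56+[0,0,41]
for n in('top6','scene6'):
  c=load(n); u,v=proj(c,X).astype(int); print(u,v)
  im=cv2.imread(f'pics/{n}.png')[max(v-45,0):v+45,u-60:u+60]
  cv2.imwrite(f'pics/{n}z.png',cv2.resize(im,None,fx=6.5,fy=6.5,interpolation=cv2.INTER_CUBIC))
E
```

```text
9.975 [ 423.3776784  -165.96187618   94.8278746 ] 33.2298166664936 [-0.08505575  0.75708465 -0.46118495] [ 9.56431243e-01 -2.91957654e-01  6.97018295e-05]
351 256
146 175
```

View pics/top6z.png

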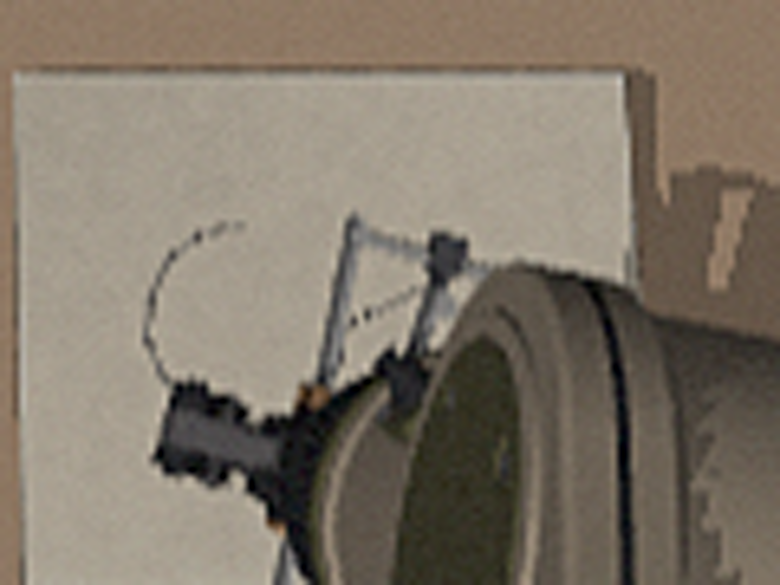

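View pics/scene6z.png

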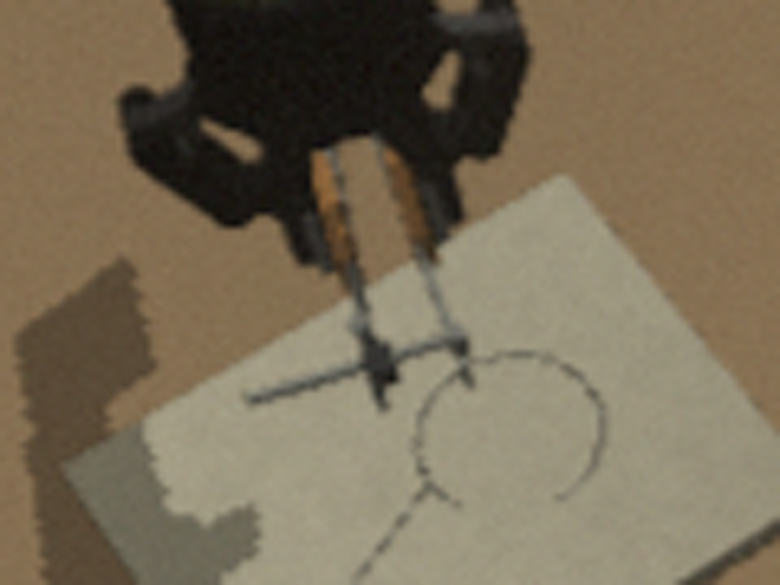

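View pics/wrist6.png

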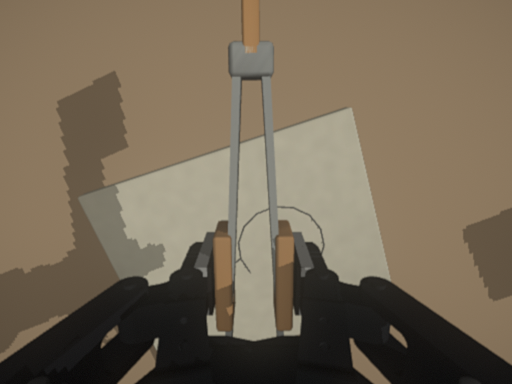

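```bash
python3 - <<'E'
from plan import *
print(ctrl.read_state()['joint_positions'])
plan(np.array([425,-140,91.]),Rtool(12),10)
E
```

```text
[ 52.0378493    8.29298889 -38.15783565 115.93795899   6.05788732
  57.665092    83.94857448]
-0.012 0.008 0.051 0 -0.0241 0; -0.01 0.007 0.051 0 -0.0241 0; -0.006 0.008 0.051 0 -0.0241 0; -0.005 0.008 0.052 0 -0.0241 0; -0.001 0.007 0.052 0 -0.0241 0; 0.001 0.008 0.052 0 -0.0241 0; 0.003 0.008 0.052 0 -0.0241 0; 0.006 0.007 0.052 0 -0.0241 0; 0.009 0.008 0.051 0 -0.0241 0; 0.012 0.008 0.051 0 -0.0241 0
```

>>> {"name": "step_arm", "arguments": {"motion": "-0.01 0.008 0.05 0 -0.024 0; -0.01 0.008 0.05 0 -0.024 0; -0.006 0.008 0.05 0 -0.024 0; -0.005 0.008 0.05 0 -0.024 0; 0 0.008 0.05 0 -0.024 0; 0 0.008 0.05 0 -0.024 0; 0.003 0.008 0.05 0 -0.024 0; 0.006 0.008 0.05 0 -0.024 0; 0.01 0.008 0.05 0 -0.024 0; 0.01 0.008 0.05 0 -0.024 0"}}

```text
clock: 11.22
ee_pos: [425.0, -140.7, 90.8]
tcp_rot: [[0.978, 0.0, -0.207], [0.207, -0.0, 0.978], [0.0, -1.0, -0.0]]
wrist_force: [-0.9, 1.4, -0.5]
opening: 33.3
```

>>> {"name": "step_arm", "arguments": {"motion": "0 0 0 0 0 0; 0 0 0 0 0 0; 0 0 0 0 0 0; 0 0 0 0 0 0; 0 0 0 0 0 0; 0 0 0 0 0 0", "jaw": 0.37}}

```text
clock: 11.98
ee_pos: [425.1, -140.7, 90.8]
tcp_rot: [[0.979, 0.0, -0.205], [0.205, -0.0, 0.979], [0.0, -1.0, -0.0]]
wrist_force: [-0.5, 0.3, -1.0]
opening: 31.9
```

```bash
cat > look.py <<'E'
from plan import *
import sys
t=sys.argv[1]
for n in ('top','scene','wrist'): shot(n,n+t)
s=ctrl.read_state();print(s['clock'],s['ee_pos'],s['opening'],s['wrist_force'],s['tcp_rot'][:,0])
X=s['ee_pos']+s['tcp_rot'][:,0]*56+[0,0,41]
for n in('top'+t,'scene'+t):
  c=load(n); u,v=proj(c,X).astype(int); print(u,v)
  im=cv2.imread(f'pics/{n}.png')[max(v-25,0):v+25,u-33:u+33]
  cv2.imwrite(f'pics/{n}z.png',cv2.resize(im,None,fx=12,fy=12,interpolation=cv2.INTER_CUBIC))
E
python3 look.py 7
```

```text
12.125 [ 425.0566184  -140.76247198   90.82340141] 31.769542702581138 [ 0.588081    0.61839603 -0.71205811] [9.78770048e-01 2.04961434e-01 6.67597541e-05]
324 254
168 165
```

View pics/top7z.png

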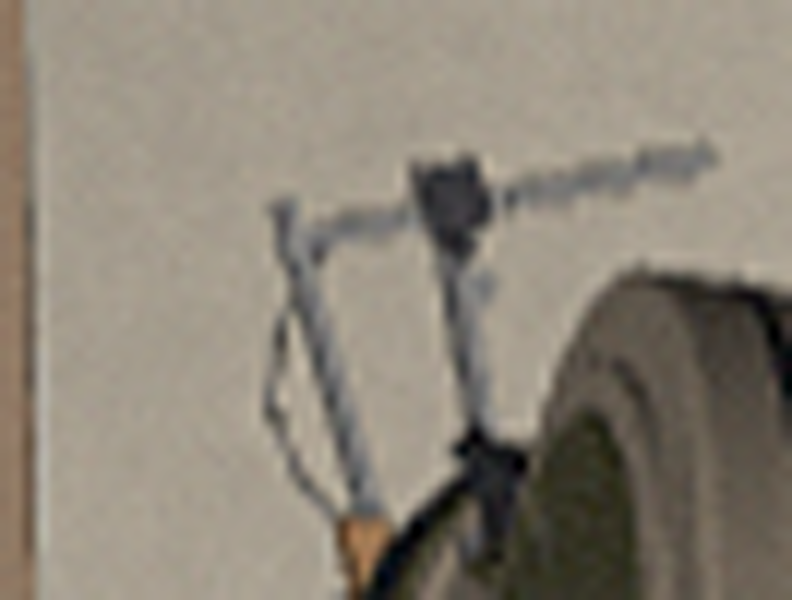

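View pics/scene7z.png

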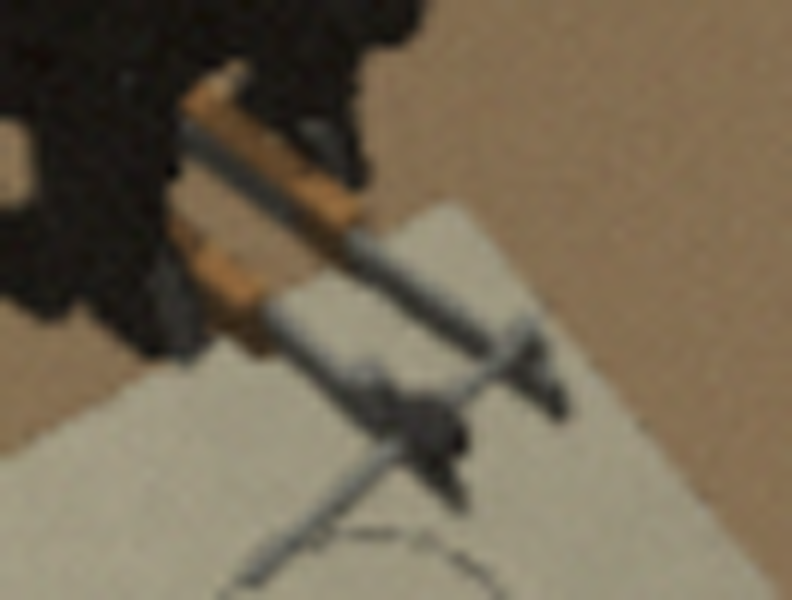

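```bash
python3 - <<'E'
from h import *
im=np.vstack([np.hstack([cv2.resize(cv2.imread(f'pics/{n}.png')[r0:r1,215:295],None,fx=4.8,fy=4.8,interpolation=cv2.INTER_CUBIC) for n,r0,r1 in [('w3',65,185)] ]),]), 
a=cv2.resize(cv2.imread('pics/w3.png')[65:185,215:295],None,fx=4.8,fy=4.8,interpolation=cv2.INTER_CUBIC)
b=cv2.resize(cv2.imread('pics/wrist7.png')[65:185,215:295],None,fx=4.8,fy=4.8,interpolation=cv2.INTER_CUBIC)
cv2.imwrite('pics/cmp.png',np.hstack([a,b]))
for n in('w3','wrist7'):
  g=cv2.imread(f'pics/{n}.png').astype(int)
  print(n)
  for r in (100,130,160): print(r,[tuple(x) for x in g[r,222:292:2]][:0], (g[r,225:290,0]-g[r,225:290,2]).tolist())
E
```

```text
w3
100 [] [-64, -65, -62, -38, -12, -8, -8, -8, -9, -9, -9, -8, -6, -14, -45, -61, -66, -68, -68, -68, -70, -71, -71, -71, -72, -71, -70, -70, -69, -68, -67, -68, -68, -68, -68, -69, -69, -69, -67, -46, -11, -5, -7, -8, -7, -7, -7, -6, -9, -29, -57, -70, -72, -73, -73, -73, -74, -74, -79, -95, -99, -98, -98, -98, -98]
130 [] [-39, -12, -8, -8, -9, -8, -9, -8, -7, -7, -25, -56, -62, -61, -61, -61, -59, -61, -62, -66, -68, -70, -71, -72, -71, -71, -69, -69, -69, -69, -68, -68, -68, -68, -69, -68, -68, -69, -71, -72, -72, -75, -69, -37, -10, -6, -8, -9, -8, -8, -8, -6, -10, -47, -95, -101, -100, -100, -99, -100, -97, -99, -100, -99, -100]
160 [] [-9, -9, -10, -8, -9, -7, -8, -33, -61, -66, -64, -64, -64, -62, -61, -61, -61, -61, -60, -62, -63, -64, -68, -71, -71, -71, -71, -71, -71, -69, -68, -68, -67, -67, -68, -67, -69, -70, -71, -72, -72, -71, -71, -71, -71, -73, -66, -29, -9, -8, -8, -9, -10, -9, -8, -12, -45, -87, -100, -99, -98, -99, -99, -99, -99]
wrist7
100 [] [-45, -45, -44, -45, -45, -46, -42, -20, -9, -7, -7, -7, -8, -8, -7, -5, -15, -42, -45, -45, -45, -45, -44, -45, -45, -44, -44, -45, -45, -45, -45, -44, -44, -45, -45, -46, -44, -29, -10, -5, -7, -6, -6, -7, -7, -6, -11, -36, -46, -46, -45, -45, -46, -46, -45, -46, -45, -46, -46, -46, -45, -46, -45, -46, -45]
130 [] [-44, -45, -45, -45, -45, -45, -34, -12, -7, -7, -7, -8, -7, -8, -5, -10, -31, -43, -45, -44, -45, -45, -45, -45, -44, -44, -45, -44, -45, -44, -44, -45, -45, -44, -45, -44, -44, -46, -43, -19, -6, -6, -8, -7, -7, -6, -6, -9, -30, -44, -46, -44, -45, -45, -46, -45, -45, -45, -45, -44, -46, -45, -45, -45, -45]
160 [] [-25, -27, -26, -26, -28, -26, -13, -7, -7, -7, -7, -7, -8, -7, -8, -20, -26, -26, -26, -25, -26, -26, -26, -26, -26, -25, -26, -25, -26, -26, -26, -26, -26, -26, -25, -25, -26, -25, -26, -25, -18, -9, -6, -7, -7, -7, -7, -7, -9, -16, -25, -26, -27, -26, -26, -26, -26, -27, -26, -26, -26, -26, -26, -26, -25]
```

View pics/cmp.png

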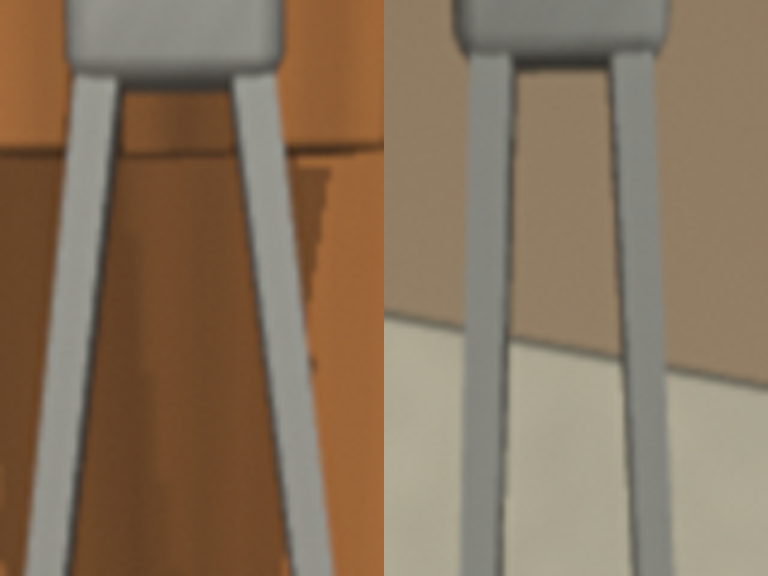

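```bash
cat > phi.py <<'E'
from h import *
def phi(n,left,right,rows=range(90,165),z=None,pr=True):
    c=load(n); g=cv2.imread(f'pics/{n}.png').astype(float); s=g[...,0]-g[...,2]
    P=pts(c); 
    zz=[P[r,(left(r)+2):(left(r)+6),2].mean() for r in rows]
    zb=np.median(zz) if z is None else z
    out=[]
    for side in (-1,1):
        L=[]
        for r in rows:
            u=left(r) if side<0 else right(r)   # approx outer edge
            us=np.arange(u-8,u+9); p=s[r,us]
            if side>0: p=p[::-1]; us=us[::-1]
            bg=np.median(p[:4]); fg=-8; m=(bg+fg)/2
            k=np.where((p[:-1]<m)&(p[1:]>=m))[0]
            if len(k)==0: continue
            k=k[0]; e=us[k]+(m-p[k])/(p[k+1]-p[k])*(us[k+1]-us[k])
            L.append(atz(c,e,r,zb)[:2])
        L=np.array(L); m=L.mean(0); d=np.linalg.svd(L-m)[2][0]; 
        res=(L-m)@np.array([-d[1],d[0]]); k=abs(res)<3*np.median(abs(res))+.05
        L=L[k]; m=L.mean(0); d=np.linalg.svd(L-m)[2][0]
        res=(L-m)@np.array([-d[1],d[0]])
        out.append((np.degrees(np.arctan2(d[1],d[0])),m,res.std(),len(L)))
    a=(out[0][0]-out[1][0]+90)%180-90
    print(n,'zblade',round(zb,1),'2phi',round(a,3),[ (round(o[2],3),o[3]) for o in out],'yaw',np.mean([o[0] for o in out]).round(2), out[0][0],out[1][0])
    return a
E
python3 - <<'E'
from phi import *
# approx outer edges (linear in row): w3 row100: left 228.3 right 273.6 ; row130: 225.3, 278 ; row160 ~?,281.6
phi('w3',lambda r:int(round(228.3-(r-100)*.11)),lambda r:int(round(274.2+(r-100)*.245/1.6)),rows=range(90,150))
phi('wrist7',lambda r:int(round(232-(r-100)*.02)),lambda r:int(round(271.8+(r-100)*.04)),rows=range(85,165))
# whole: the last opened pictures
c=load('w3')
E
```

```text
w3 zblade 76.8 2phi -14.999 [(np.float64(0.039), 60), (np.float64(0.107), 60)] yaw -76.0 -83.50071709477419 -68.50182104545324
wrist7 zblade 118.7 2phi -5.633 [(np.float64(0.032), 77), (np.float64(0.029), 78)] yaw 12.37 9.555952916974746 15.189158534497667
```

```bash
python3 - <<'E'
from phi import *
import itertools
for r in (95,105,115,125,135,145):
    g=cv2.imread('pics/w3.png').astype(float); s=g[...,0]-g[...,2]; print(r,s[r,218:232].astype(int).tolist(),s[r,270:288].astype(int).tolist())
phi('w3',lambda r:int(round(228.3-(r-100)*.11)),lambda r:int(round(274.2+(r-100)*.13)),rows=range(105,150))
phi('w3',lambda r:int(round(228.3-(r-100)*.11)),lambda r:int(round(274.2+(r-100)*.13)),rows=range(85,130))
for n in('w4','w5','wrist6'):
  g=cv2.imread(f'pics/{n}.png').astype(float); s=g[...,0]-g[...,2]
  E=[]
  for r in (100,150):
    k=np.where(s[r,215:300]>-13)[0]+215; E.append((k[0],k[-1]))
  (a,b),(c_,d)=E; print(E)
  phi(n,lambda r:int(round(a+(r-100)*(c_-a)/50)),lambda r:int(round(b+(r-100)*(d-b)/50)),rows=range(88,160))
E
```

```text
95 [-72, -71, -71, -70, -69, -67, -66, -66, -66, -65, -43, -18, -9, -8] [-8, -7, -7, -10, -33, -58, -60, -58, -56, -55, -54, -55, -55, -55, -54, -54, -54, -56]
105 [-65, -66, -65, -65, -64, -64, -64, -64, -65, -49, -22, -9, -7, -8] [-8, -7, -8, -6, -10, -38, -66, -70, -68, -70, -71, -69, -77, -96, -100, -100, -98, -98]
115 [-66, -66, -65, -65, -65, -65, -64, -67, -48, -22, -10, -8, -8, -9] [-8, -8, -8, -7, -7, -9, -33, -61, -72, -70, -71, -84, -97, -100, -99, -99, -99, -99]
125 [-65, -66, -65, -66, -65, -66, -67, -48, -22, -11, -8, -9, -9, -8] [-8, -8, -9, -9, -9, -8, -10, -31, -57, -78, -95, -101, -100, -100, -100, -99, -98, -99]
135 [-65, -65, -67, -66, -66, -67, -51, -22, -11, -7, -8, -9, -8, -8] [-6, -7, -9, -9, -9, -8, -7, -11, -38, -84, -102, -101, -100, -99, -99, -98, -98, -99]
145 [-66, -65, -66, -68, -68, -52, -22, -10, -9, -9, -9, -8, -8, -8] [-33, -8, -8, -9, -9, -9, -9, -8, -8, -27, -78, -101, -101, -100, -99, -99, -99, -99]
w3 zblade 76.8 2phi -14.534 [(np.float64(0.023), 45), (np.float64(0.082), 45)] yaw -76.42 -83.68390821798431 -69.15008845553537
w3 zblade 76.8 2phi -16.033 [(np.float64(0.043), 45), (np.float64(0.076), 45)] yaw -75.25 -83.26854471231445 -67.23602225526858
[(np.int64(230), np.int64(271)), (np.int64(228), np.int64(275))]
w4 zblade 76.7 2phi -10.535 [(np.float64(0.052), 70), (np.float64(0.104), 72)] yaw -75.58 -80.84269550541805 -70.30763990375058
[(np.int64(230), np.int64(271)), (np.int64(228), np.int64(275))]
w5 zblade 123.4 2phi -10.218 [(np.float64(0.059), 72), (np.float64(0.083), 72)] yaw -76.16 -81.2716383953137 -71.05338053032143
[(np.int64(232), np.int64(270)), (np.int64(230), np.int64(273))]
wrist6 zblade 122.9 2phi -6.648 [(np.float64(0.031), 69), (np.float64(0.026), 69)] yaw -16.34 -19.65983141971215 -13.012180183354381
```

```bash
sed -i 's/m=(bg+fg)\/2/m=-20/' phi.py; python3 - <<'E'
from phi import *
for n in('w3','w4','w5','wrist6','wrist7'):
  g=cv2.imread(f'pics/{n}.png').astype(float); s=g[...,0]-g[...,2]
  E=[]
  for r in (100,145):
    k=np.where(s[r,215:300]>-13)[0]+215; E.append((k[0],k[-1]))
  (a,b),(c_,d)=E
  for rows in (range(90,150),range(110,155)):
    phi(n,lambda r:int(round(a+(r-100)*(c_-a)/45)),lambda r:int(round(b+(r-100)*(d-b)/45)),rows=rows)
E
```

```text
w3 zblade 76.7 2phi -15.156 [(np.float64(0.046), 59), (np.float64(0.068), 59)] yaw -76.12 -83.6968980598244 -68.54106139141476
w3 zblade 76.7 2phi -14.671 [(np.float64(0.041), 45), (np.float64(0.052), 45)] yaw -76.32 -83.65861096984672 -68.98731799476029
w4 zblade 76.7 2phi -10.385 [(np.float64(0.059), 60), (np.float64(0.055), 58)] yaw -75.66 -80.85222063877819 -70.46757907676091
w4 zblade 76.7 2phi -10.28 [(np.float64(0.05), 45), (np.float64(0.048), 45)] yaw -75.77 -80.91495691413974 -70.63457558678392
w5 zblade 123.4 2phi -9.966 [(np.float64(0.069), 60), (np.float64(0.063), 60)] yaw -76.07 -81.0496271213916 -71.08318066252772
w5 zblade 123.4 2phi -9.957 [(np.float64(0.055), 45), (np.float64(0.065), 45)] yaw -76.02 -81.00091118060209 -71.04393825103368
wrist6 zblade 122.9 2phi -7.69 [(np.float64(0.05), 58), (np.float64(0.074), 58)] yaw -16.05 -19.893711681927225 -12.203273471078274
wrist6 zblade 122.9 2phi -8.436 [(np.float64(0.059), 43), (np.float64(0.076), 43)] yaw -16.02 -20.2384092514096 -11.802357053336324
wrist7 zblade 118.7 2phi -6.942 [(np.float64(0.067), 55), (np.float64(0.073), 59)] yaw 12.2 8.72994174787875 15.672312535850688
wrist7 zblade 118.7 2phi -7.671 [(np.float64(0.075), 43), (np.float64(0.071), 44)] yaw 12.26 8.420345959048467 16.091053543026216
```

```bash
sed -i 's/m=-20/m=(bg+fg)\/2/' phi.py; python3 - <<'E'
from phi import *
for n,rr in(('w3',range(132,172)),('w3',range(128,165)),('w2',range(85,120)),('w2',range(95,130)),('w5',range(105,160)),('w5',range(90,160))):
  g=cv2.imread(f'pics/{n}.png').astype(float); s=g[...,0]-g[...,2]
  E=[];r1,r2=rr[0],rr[-1]
  for r in (r1,r2):
    k=np.where(s[r,215:300]>-13)[0]+215; E.append((k[0],k[-1]))
  (a,b),(c_,d)=E;print(E)
  phi(n,lambda r:int(round(a+(r-r1)*(c_-a)/(r2-r1))),lambda r:int(round(b+(r-r1)*(d-b)/(r2-r1))),rows=rr)
E
```

```text
[(np.int64(226), np.int64(277)), (np.int64(222), np.int64(281))]
w3 zblade 76.7 2phi -14.903 [(np.float64(0.025), 40), (np.float64(0.034), 38)] yaw -76.15 -83.60051739131282 -68.6974640237675
[(np.int64(226), np.int64(276)), (np.int64(223), np.int64(280))]
w3 zblade 76.6 2phi -14.498 [(np.float64(0.023), 37), (np.float64(0.051), 37)] yaw -76.31 -83.56017701575313 -69.06188921989461
[(np.int64(239), np.int64(267)), (np.int64(235), np.int64(272))]
w2 zblade 75.8 2phi -15.849 [(np.float64(0.056), 34), (np.float64(0.088), 35)] yaw -75.46 -83.38220537409296 -67.53296143147769
[(np.int64(238), np.int64(269)), (np.int64(234), np.int64(273))]
w2 zblade 75.2 2phi -15.67 [(np.float64(0.04), 35), (np.float64(0.103), 35)] yaw -75.87 -83.70349159108457 -68.03353135027236
[(np.int64(231), np.int64(272)), (np.int64(228), np.int64(275))]
w5 zblade 123.3 2phi -9.998 [(np.float64(0.058), 55), (np.float64(0.058), 55)] yaw -76.42 -81.41942092683725 -71.42190780537504
[(np.int64(232), np.int64(270)), (np.int64(228), np.int64(275))]
w5 zblade 123.4 2phi -10.133 [(np.float64(0.059), 70), (np.float64(0.081), 70)] yaw -76.17 -81.23331729596775 -71.1005996925505
```

>>> {"name": "step_arm", "arguments": {"motion": "0 0 0 0 0 0; 0 0 0 0 0 0; 0 0 0 0 0 0; 0 0 0 0 0 0", "jaw": 0.366}}

```text
clock: 12.62
ee_pos: [425.0, -140.8, 90.8]
tcp_rot: [[0.979, 0.0, -0.205], [0.205, -0.0, 0.979], [0.0, -1.0, -0.0]]
wrist_force: [0.0, 0.2, -0.6]
opening: 31.3
```

```bash
python3 look.py 8 && python3 - <<'E'
from phi import *
n='wrist8'
phi('wrist8',lambda r:int(round(232-(r-100)*.02)),lambda r:int(round(271.8+(r-100)*.04)),rows=range(85,165))
# model from w1 in tweezers frame, w.r.t. root
c=load('w1')
def q(u,v,z): return atz(c,(u+.5)/5.6+195-.5,(v+.5)/5.6+140-.5,z)
yaw=np.radians(-76.3); x=np.array([np.cos(yaw),np.sin(yaw)]);y=np.array([-x[1],x[0]])
pin=q(220,137,89); root=pin[:2]-144*x+24*y
t=lambda X:np.array([(X[:2]-root)@x,(X[:2]-root)@y,X[2]-70])
M=dict(pin=t(pin),ptr=t(q(439,185,88)),a=t(q(75,292,85)),b=t(q(683,248,88)),rid=t(q(447,280,90)))
print({k:v.round(1) for k,v in M.items()})
rot=lambda X,y0,f:np.array([X[0]*np.cos(f)-(X[1]-y0)*np.sin(f),y0+X[0]*np.sin(f)+(X[1]-y0)*np.cos(f),X[2]])
def feats(f):
    return {k:rot(v,-3.,f) if k=='pin' else rot(v,3.,-f) for k,v in M.items()}
s=ctrl.read_state(); tx=s['tcp_rot'][:,0];ty=s['tcp_rot'][:,2]
for nm in('top8','scene8'):
  d=load(nm); base=s['ee_pos']+[0,0,20.9]
  X0=s['ee_pos']+tx*56+[0,0,41]; u0,v0=proj(d,X0).astype(int)
  im=cv2.imread(f'pics/{nm}z.png')
  for deg,col in((4.65,(0,0,255)),(4.1,(255,0,255))):
    for k,v in feats(np.radians(deg)).items():
      W=base+tx*(v[0]-88)+ty*v[1]+np.array([0,0,v[2]])
      p=proj(d,W); z=((p-[u0-33,max(v0-25,0)])+.5)*12-.5; print(nm,deg,k,z.round(0))
      cv2.circle(im,tuple(int(i) for i in z),4,col,1)
  cv2.imwrite(f'pics/{nm}o.png',im)
E
```

```text
12.775 [ 425.01624282 -140.75588194   90.79017655] 31.669943113469117 [-0.01667804 -0.42607838 -0.875385  ] [ 9.78766653e-01  2.04977654e-01 -2.02612854e-05]
324 254
168 165
wrist8 zblade 118.8 2phi -5.402 [(np.float64(0.036), 78), (np.float64(0.028), 76)] yaw 12.37 9.67081200577315 15.072348558220368
{'pin': array([144., -24.,  19.]), 'ptr': array([ 1.495e+02, -1.000e-01,  1.800e+01]), 'a': array([162.8, -41.1,  15. ]), 'b': array([156.6,  27.2,  18. ]), 'rid': array([159.8,   0.9,  20. ])}
top8 4.65 pin [472. 289.]
top8 4.65 ptr [465. 268.]
top8 4.65 a [695. 162.]
top8 4.65 b [296. 243.]
top8 4.65 rid [453. 206.]
top8 4.1 pin [480. 288.]
top8 4.1 ptr [457. 269.]
top8 4.1 a [685. 161.]
top8 4.1 b [287. 245.]
top8 4.1 rid [444. 207.]
scene8 4.65 pin [362. 364.]
scene8 4.65 ptr [376. 377.]
scene8 4.65 a [244. 562.]
scene8 4.65 b [517. 316.]
scene8 4.65 rid [414. 403.]
scene8 4.1 pin [356. 368.]
scene8 4.1 ptr [383. 373.]
scene8 4.1 a [252. 558.]
scene8 4.1 b [523. 311.]
scene8 4.1 rid [420. 398.]
```

View pics/top8o.png

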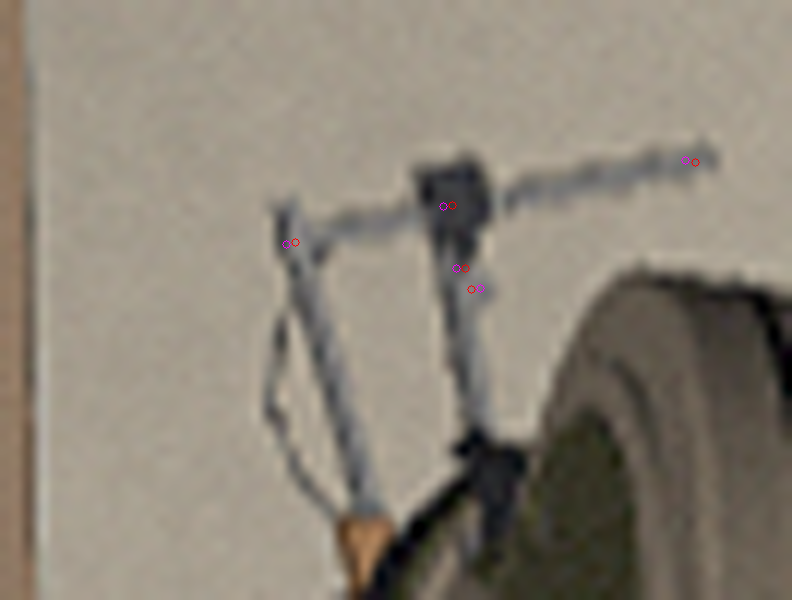

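View pics/scene8o.png

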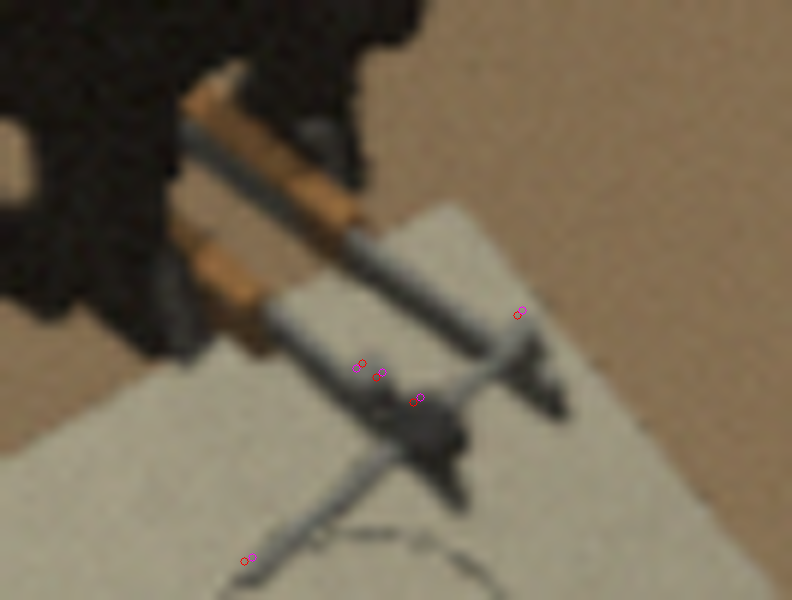

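>>> {"name": "step_arm", "arguments": {"motion": "0.014 0 0.004 0 0 0; 0 0 0 0 0 0"}}

```text
clock: 13.02
ee_pos: [425.8, -140.4, 90.8]
tcp_rot: [[0.979, 0.0, -0.205], [0.205, -0.0, 0.979], [0.0, -1.0, -0.0]]
wrist_force: [-0.3, 1.0, -2.2]
opening: 31.7
```

```bash
cat > d.py <<'E'
from h import *
import sys
for n in('top','scene'): c=shot(n,'d%s_%s'%(n,sys.argv[1]))
s=ctrl.read_state(); pickle.dump((s['ee_pos'],s['tcp_rot'],s['opening']),open('pics/ds_%s.pkl'%sys.argv[1],'wb')); print(s['ee_pos'],s['opening'],s['clock'])
E
python3 d.py 1
```

```text
[ 425.71570586 -140.40703224   90.82483794] 31.057008929025116 13.125
```

>>> {"name": "step_arm", "arguments": {"motion": "0.004 0 0.014 0 0 0; 0 0 0 0 0 0"}}

```text
clock: 13.38
ee_pos: [425.8, -139.6, 90.8]
tcp_rot: [[0.979, 0.0, -0.205], [0.205, -0.0, 0.979], [0.0, -1.0, -0.0]]
wrist_force: [0.6, 0.2, -0.8]
opening: 31.2
```

```bash
python3 d.py 2
```

```text
[ 425.7389884  -139.70766264   90.8256897 ] 31.5146048575086 13.475
```

>>> {"name": "step_arm", "arguments": {"motion": "-0.014 0 0.004 0 0 0; 0 0 0 0 0 0"}}

```text
clock: 13.72
ee_pos: [424.9, -139.7, 90.8]
tcp_rot: [[0.979, -0.0, -0.205], [0.205, -0.0, 0.979], [-0.0, -1.0, -0.0]]
wrist_force: [0.4, -0.2, -0.3]
opening: 31.7
```

```bash
python3 d.py 3
```

```text
[ 424.99304368 -139.63985014   90.81737909] 31.572240623495265 13.825
```

>>> {"name": "step_arm", "arguments": {"motion": "0.024 0 0.008 0 0 0; 0 0 0 0 0 0"}}

```text
clock: 14.08
ee_pos: [426.2, -138.9, 90.8]
tcp_rot: [[0.979, 0.0, -0.205], [0.205, -0.0, 0.979], [0.0, -1.0, -0.0]]
wrist_force: [-0.2, 0.1, -1.6]
opening: 31.5
```

```bash
python3 d.py 4
```

```text
[ 426.1518405  -138.9788753    90.83273317] 31.7743405350466 14.175
```

>>> {"name": "step_arm", "arguments": {"motion": "-0.01 0 -0.04 0 0 0; 0 0 0 0 0 0"}}

```text
clock: 14.42
ee_pos: [426.0, -141.3, 90.8]
tcp_rot: [[0.979, 0.0, -0.205], [0.205, -0.0, 0.979], [0.0, -1.0, -0.0]]
wrist_force: [0.1, -0.5, -0.5]
opening: 31.3
```

```bash
python3 d.py 5
```

```text
[ 426.01270121 -141.1267702    90.83148814] 31.465313136539663 14.525
```

>>> {"name": "step_arm", "arguments": {"motion": "-0.03 0 0.01 0 0 0; 0 0 0 0 0 0"}}

```text
clock: 14.78
ee_pos: [424.3, -140.9, 90.8]
tcp_rot: [[0.979, -0.0, -0.205], [0.205, -0.0, 0.979], [-0.0, -1.0, -0.0]]
wrist_force: [-0.3, -0.6, 0.0]
opening: 31.2
```

```bash
python3 d.py 6; cat > sr.py <<'E'
from h import *
import sys
ids=sys.argv[2:]
for n in('top','scene'):
    acc=None; F=16
    for i in ids:
        c=load(f'd{n}_{i}'); p,R,o=pickle.load(open(f'pics/ds_{i}.pkl','rb'))
        u,v=proj(c,p+R[:,0]*62+[0,0,40])
        M=np.array([[F,0,-F*u+350],[0,F,-F*v+280]],float)
        w=cv2.warpAffine(c['color'][...,::-1].astype(np.float32),M,(700,560),flags=cv2.INTER_LINEAR)
        acc=w if acc is None else acc+w
    a=acc/len(ids); bl=cv2.GaussianBlur(a,(0,0),9); a=np.clip(a+1.5*(a-bl),0,255)
    cv2.imwrite(f'pics/sr_{n}{sys.argv[1]}.png',a)
E
python3 sr.py A 1 2 3 4 5 6
```

```text
[ 424.43931502 -140.86924329   90.84488027] 31.195948269217322 14.875[ WARN:0@0.614] global loadsave.cpp:1063 imwrite_ Unsupported depth image for selected encoder is fallbacked to CV_8U.
```

View pics/sr_topA.png

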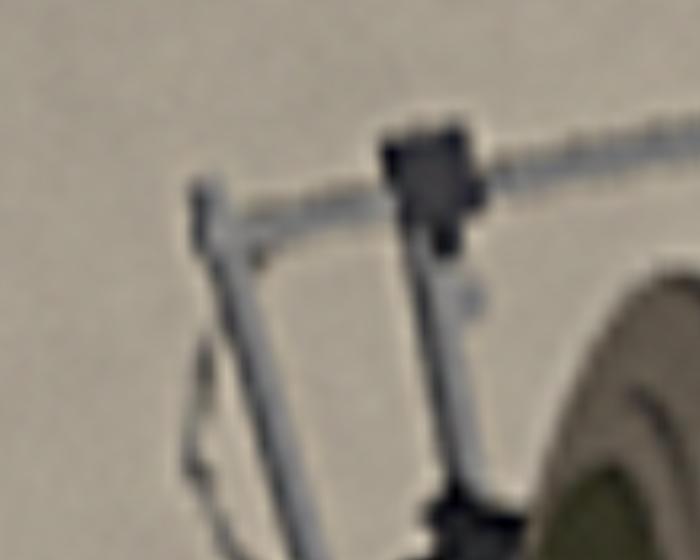

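View pics/sr_sceneA.png

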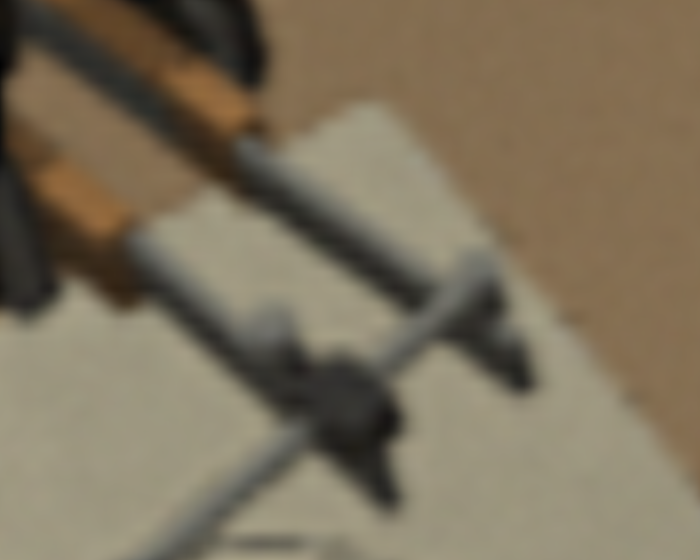

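```bash
cat > sr2.py <<'E'
from h import *
import sys
ids=sys.argv[2:]
out=[]
for n,off in(('top',(6,-1)),('scene',(-4,3))):
    acc=None; F=40; 
    for i in ids:
        c=load(f'd{n}_{i}'); p,R,o=pickle.load(open(f'pics/ds_{i}.pkl','rb'))
        u,v=proj(c,p+R[:,0]*62+[0,0,40]); u+=off[0];v+=off[1]
        M=np.array([[F,0,-F*u+200],[0,F,-F*v+250]],float)
        w=cv2.warpAffine(c['color'][...,::-1].astype(np.float32),M,(400,500),flags=cv2.INTER_CUBIC)
        acc=w if acc is None else acc+w
    a=acc/len(ids); bl=cv2.GaussianBlur(a,(0,0),25); a=a+2.*(a-bl)
    a=np.clip((a-30)*1.4,0,255).astype(np.uint8); out.append(a)
cv2.imwrite(f'pics/sr2_{sys.argv[1]}.png',np.hstack(out))
E
python3 sr2.py A 1 2 3 4 5 6
```

```text
(no output)
```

View pics/sr2_A.png

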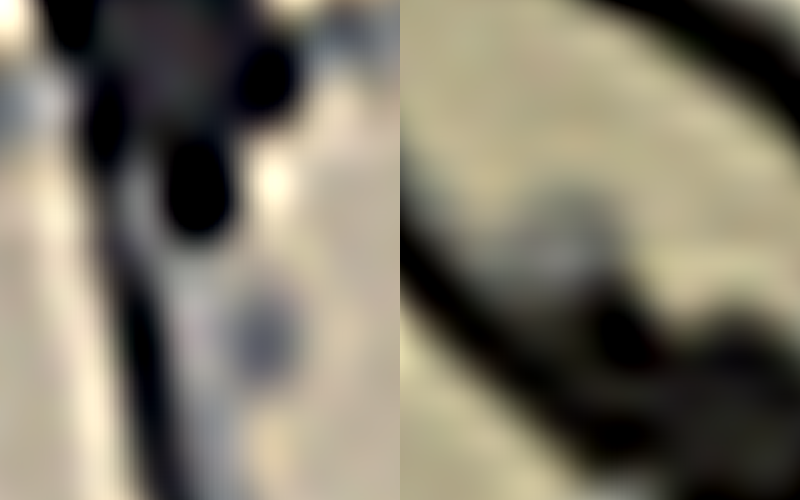

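```bash
cat > prof.py <<'E'
from h import *
import sys
ids=sys.argv[1:]
F=8
acc=None
for i in ids:
    c=load(f'dtop_{i}'); p,R,o=pickle.load(open(f'pics/ds_{i}.pkl','rb'))
    # resample rows along tool axes: rotate so bar direction is horizontal (centreline perp)
    P0=p+R[:,0]*56+[0,0,40.]
    o0=proj(c,P0); ex=proj(c,P0-R[:,2]*1)-o0; ey=proj(c,P0+R[:,0]*1)-o0  # px per mm
    A=np.array([[ex[0],ey[0],o0[0]],[ex[1],ey[1],o0[1]]])
    # output grid: 0.25 mm, x: -30..30 => -y side ; y -8..22
    S=np.array([[.25,0,-5],[0,.25,-12],[0,0,1]])
    M=A@S
    w=cv2.warpAffine(c['color'].astype(np.float32),M,(120,140),flags=cv2.INTER_LINEAR|cv2.WARP_INVERSE_MAP)
    acc=w if acc is None else acc+w
a=acc/len(ids); np.save('pics/prof.npy',a)
g=a[...,0]-a[...,2]; L=a.mean(-1)
print('cols mm(-y):',np.arange(-5,25,1.))
for y in range(0,140,4):
    print(f'{-12+y*.25:6.1f}',' '.join(f'{int(v):3d}' for v in L[y,::4]),' | ',' '.join(f'{int(v):2d}' for v in g[y,24:100:4]))
b=a[::-1]; b=cv2.resize(np.clip((b-40)*1.5,0,255).astype(np.uint8)[...,::-1],None,fx=4,fy=4,interpolation=cv2.INTER_CUBIC); cv2.imwrite('pics/prof.png',b)
E
python3 prof.py 1 2 3 4 5 6
```

```text
cols mm(-y): [-5. -4. -3. -2. -1.  0.  1.  2.  3.  4.  5.  6.  7.  8.  9. 10. 11. 12.
 13. 14. 15. 16. 17. 18. 19. 20. 21. 22. 23. 24.]
 -12.0 154 155 156 156 156 156 156 156 158 159 154 127  96  90 104 119 131 145 156 158 157 158 158 158 160 161 160 153 139 118  |  23 23 24 24 23 15  5  1  1  3  7 16 24 25 24 24 24 23 23
 -11.0 155 156 156 156 157 157 156 156 158 158 152 126  95  87 103 119 131 144 156 158 157 158 158 158 158 159 160 158 152 135  |  23 23 24 24 23 16  6  1  0  2  7 16 23 24 24 24 24 23 23
 -10.0 155 156 157 158 158 158 156 156 157 158 151 125  92  83 102 121 132 144 155 158 158 158 159 159 158 157 158 159 158 148  |  23 23 24 25 23 16  6  1  0  2  8 16 22 25 24 24 24 24 23
  -9.0 155 156 157 158 159 159 157 156 157 158 150 127  95  82 101 121 132 144 154 159 158 158 158 158 158 157 157 159 159 156  |  22 23 24 25 23 17  7  1  1  2  8 16 22 24 24 24 24 24 23
  -8.0 155 156 157 157 158 158 157 156 157 159 151 128  99  83  99 120 132 144 153 158 158 158 157 157 157 156 156 157 158 159  |  22 23 24 25 23 17  8  2  1  2  7 16 21 23 23 23 23 24 23
  -7.0 155 156 157 157 1
[... 4915 characters left out ...]
141  92  49  45  51  54  56  57  56  54  53  67  99 137 159 159 157 158 159  |  24 24 24 24 24 21 10  0 -4 -4 -3 -2 -3 -3 -4 -4  0 10 20
  20.0 157 157 157 157 157 157 157 158 159 161 160 142  98  53  45  52  56  60  61  59  56  53  66  99 136 162 166 163 161 161  |  24 24 24 24 24 20 11  0 -4 -3 -2 -1 -1 -2 -3 -4  0 11 20
  21.0 155 155 156 156 155 155 155 157 158 160 160 149 111  73  67  72  71  72  74  73  69  67  79 108 140 160 163 160 160 159  |  23 23 24 23 23 21 14  5  3  3  3  3  3  2  0  0  3 13 20
  22.0 155 155 155 155 155 154 154 155 156 158 159 151 130 107 100 102  97  97 100 103 102  99 105 125 146 158 160 159 158 158  |  23 24 24 23 23 22 18 14 13 12 10 10 11 11 10  9 10 16 21
```

View pics/prof.png

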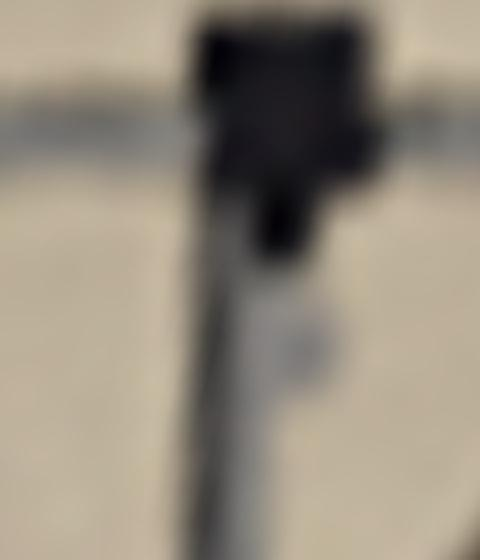

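>>> {"name": "step_arm", "arguments": {"motion": "0 0 0 0 0 0; 0 0 0 0 0 0; 0 0 0 0 0 0; 0 0 0 0 0 0; 0 0 0 0 0 0; 0 0 0 0 0 0; 0 0 0 0 0 0; 0 0 0 0 0 0; 0 0 0 0 0 0; 0 0 0 0 0 0"}}

```text
clock: 16.12
ee_pos: [424.4, -140.9, 90.8]
tcp_rot: [[0.979, 0.0, -0.205], [0.205, -0.0, 0.979], [0.0, -1.0, -0.0]]
wrist_force: [-0.4, -0.2, -0.1]
opening: 31.5
```

>>> {"name": "step_arm", "arguments": {"motion": "0 0 0 0 0 0; 0 0 0 0 0 0; 0 0 0 0 0 0; 0 0 0 0 0 0; 0 0 0 0 0 0; 0 0 0 0 0 0; 0 0 0 0 0 0; 0 0 0 0 0 0; 0 0 0 0 0 0; 0 0 0 0 0 0"}}

```text
clock: 17.38
ee_pos: [424.4, -140.8, 90.8]
tcp_rot: [[0.979, -0.0, -0.205], [0.205, -0.0, 0.979], [-0.0, -1.0, -0.0]]
wrist_force: [0.4, -0.3, -0.7]
opening: 31.6
```

```bash
for i in 21 22 23; do python3 d.py $i; done; python3 look.py 9; python3 prof.py 21 22 23 | sed -n '13,24p'; python3 -c "
from phi import *
phi('wrist9',lambda r:int(round(232-(r-100)*.02)),lambda r:int(round(271.8+(r-100)*.04)),rows=range(85,165))"
```

```text
[ 424.47006214 -140.88320868   90.82486023] 31.16837465360945 17.475
[ 424.46432688 -140.89300936   90.82456877] 31.229629236995482 17.575
[ 424.47793538 -140.87319762   90.82463785] 31.531132831767344 17.675
17.825 [ 424.43955055 -140.86509526   90.80167963] 30.92515316595527 [ 0.08713025  0.31115224 -0.41555815] [9.78764937e-01 2.04985849e-01 1.57990331e-05]
324 254
168 165
  -2.0 156 157 157 157 156 156 157 157 157 159 165 148  98  72  89 106 122 133 137 141 148 155 155 156 155 155 154 154 153 153  |  23 23 23 23 25 21  7  0  1  3  4  6 11 15 20 24 24 24 24
  -1.0 156 156 156 156 155 155 156 157 157 158 162 153 105  70  90 111 122 130 129 129 140 151 153 156 155 155 154 154 154 154  |  23 24 23 22 24 22  9  0  1  3  3  3  6  9 15 22 22 23 23
   0.0 156 155 155 155 155 155 156 156 157 159 157 153 112  70  91 117 123 127 126 123 133 144 150 156 156 155 154 153 154 155  |  23 23 23 22 23 22 11  0  1  4  3  2  3  4 10 16 19 23 23
   1.0 156 156 155 155 155 155 155 155 157 159 154 142 112  78  88 117 127 126 123 121 128 141 149 155 156 156 155 153 153 155  |  22 22 22 23 22 20 12  2  1
[... 963 characters left out ...]
4 23 22
   7.0 154 153 153 153 153 154 154 155 156 158 160 149 116  96 100  98  79  65  73  92 135 165 160 157 156 156 156 155 156 156  |  23 23 23 24 25 22 13  6  3  1  1  1  3  8 19 27 25 23 22
   8.0 153 152 152 152 153 154 155 156 156 157 160 156 118  85  91  94  70  50  60  73 121 168 163 158 157 158 157 156 157 158  |  23 23 24 24 24 22 12  3  2  1  0 -1  0  3 16 28 26 24 23
   9.0 153 156 156 156 156 155 156 157 155 153 156 158 119  75  78  84  63  38  48  63 107 150 154 152 155 159 159 157 158 157  |  23 23 24 25 24 24 14  2  2  2  0 -4 -1  1 12 23 24 23 23
wrist9 zblade 118.7 2phi -5.399 [(np.float64(0.04), 80), (np.float64(0.033), 79)] yaw 12.37 9.668673912796388 15.067374674665038
```

View pics/prof.png

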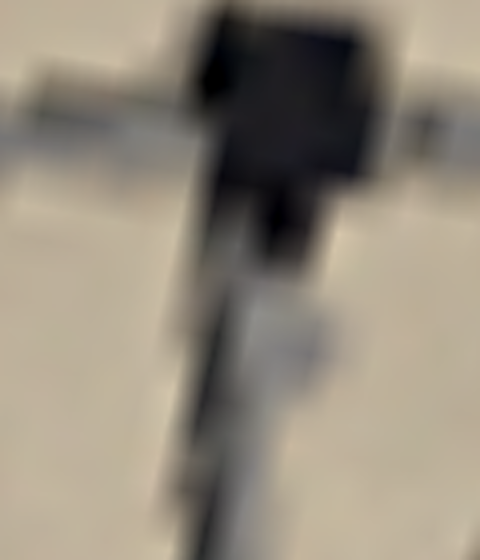

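View pics/scene9.png

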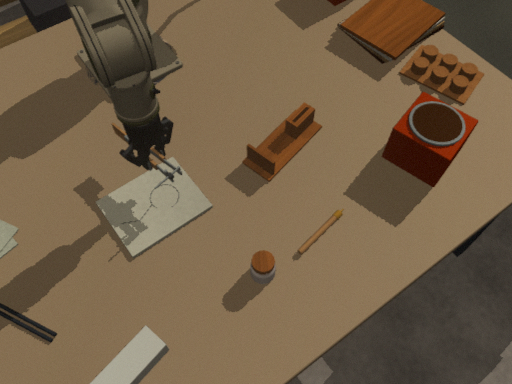

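```bash
python3 -c "
from cell import ctrl
print(ctrl.sign_off())"
```

```text
the job is handed in; nothing more can be done
None
```

The tweezers are lifted out of the rest, held level over the white board and squeezed to the rider's mark, and the job was handed in at about 18 s. My last checks agree to within about half a millimetre at the pin, which is as fine as the cameras could resolve.

- **Position:** the tips are at about x 500, y −125 mm, which is over the board. The middle of the blades is about 100 mm above its surface.
- **Alignment:** the combined overhead pictures put the pin's centre within about 0.3 mm of the pointer along the gauge bar. The scene camera agreed to within about 0.5 mm. The gap I had measured at the rider before grasping called for about 31.3 mm over the grips, and the grips are now at about 31.4 mm.
- **Steadiness:** the blade angle read 5.40° at the start and at the end of about 5 s without changing the squeeze. That time included a few shifts of the arm of up to 2 mm to get sharper pictures. The last 2.5 s before the final pictures were completely still.
- **Rest of the table:** the last pictures show the wax pen, jar and rest undisturbed. Nothing came near the rider.

**What disagreed:** single overhead pictures were too coarse and the pin head looked almost like the board. A first reading suggested 2 to 3 mm still to close, but the combined pictures did not bear that out. The finger-opening readings also scatter by about 0.4 mm, so I relied on the pictures and the blade angle for steadiness.

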